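# Change the stone display: swap the vessels and build a riser of slabs

### The job

Change the display over: the squat grey jar and the tall candle cup trade places, so the jar ends up in the middle of the round wooden board and the cup on the black marble block, where it is to stand on a riser. For the riser, slide every pink stone slab up out of the slanted rack and lay them flat in one square, flush pile in the middle of the block, lengthwise along it, then stand the cup upright on the centre of the finished pile. Leave the other goods where they are.

Things in the scene. Friction and masses are not known exactly. Their poses are not given: they have to be found in the camera images.
- slab1: flat pink stone slab, 110 x 60 x 12 mm, 0.21 kg, all alike, some absent (None); origin at its centre, x along the 110 mm length, y along the 60 mm width, z across the thickness. Starts in slot 1 of the rack, x pointing up the slot (57 degrees above level, top leaning towards the rack's +x), z out of its upper face, up and towards the rack's -x end
- slab2: flat pink stone slab, 110 x 60 x 12 mm, 0.21 kg, all alike, some absent (None); origin at its centre, x along the 110 mm length, y along the 60 mm width, z across the thickness. Starts in slot 2 of the rack, x pointing up the slot (57 degrees above level, top leaning towards the rack's +x), z out of its upper face, up and towards the rack's -x end
- slab3: flat pink stone slab, 110 x 60 x 12 mm, 0.21 kg, all alike, some absent (None); origin at its centre, x along the 110 mm length, y along the 60 mm width, z across the thickness. Starts in slot 3 of the rack, x pointing up the slot (57 degrees above level, top leaning towards the rack's +x), z out of its upper face, up and towards the rack's -x end
- slab4: flat pink stone slab, 110 x 60 x 12 mm, 0.21 kg, all alike, some absent (None); origin at its centre, x along the 110 mm length, y along the 60 mm width, z across the thickness. Starts in slot 4 of the rack, x pointing up the slot (57 degrees above level, top leaning towards the rack's +x), z out of its upper face, up and towards the rack's -x end
- rack: fixed slanted wooden rack, 290 long (x) x 82 wide (y) mm; origin on the table below its middle. Four slots 50 mm apart along x, slot 1 nearest its -x end, each leaning 57 degrees above level, going up towards +x. Two side boards 55 mm high stand along it, outer faces 83 mm apart; above them both long side edges of each slab are free to grip
- slot1 (a point): middle of the floor of slot 1 (the others follow every 50 mm along the rack's x), where a slab's lower end rests, 27 mm above the table. A slot is 15 mm wide; the slab's lower 48 mm lies on a 44 mm wide back fin, its lower 24 mm is held by a front lip. A seated slab's centre is 76 mm and its top edge about 126 mm above the table; it comes out by sliding 50 mm or more up along the slot
- block: fixed display block of black marble, 160 (x) x 120 (y) x 60 mm high; origin at the centre of its underside on the table. The slabs are to be piled on its top, their lengths along its length (x)
- board: fixed round wooden display board lying on the table, diameter 150, 12 mm high; origin at the centre of its underside. The candle cup stands on it at the start
- cup: tall white alabaster candle cup, one solid piece, 90 mm high: lower half diameter 52, upper half (48 to 90 mm up) diameter 60; about 0.35 kg; origin at the centre of its underside, z up
- jar: squat grey stone jar with its lid fixed on, round body diameter 62 and 45 mm high, lid to 54 mm, small knob to 72 mm; about 0.3 kg; origin at the centre of its underside, z up. It stands on the black block at the start
- dish: bystander: low green stone soap dish, 90 x 60 x 25 mm, origin at the centre of its underside (so for all bystanders)
- pot: bystander: small open green stone pot, diameter 60, 45 mm high
- bottle: bystander: amber glass bottle, diameter 48, 130 mm high
- vase: bystander: honey-coloured onyx vase, diameter up to 72, 130 mm high
- gift: bystander: cardboard gift box with a paper band, 100 x 80 x 60 mm
- bowl: bystander: white alabaster bowl, diameter 100, 45 mm high
There are look-alikes about, which are no part of the job. Leave any purple look-alike of the slab4 alone. Leave any yellow look-alike of the jar alone.

How it is judged:
By the outcome, as a careful person would: the job done as asked, in the order asked, and still so for the second after the job is handed in, with the robot touching nothing.
Of slab1, slab2, slab3, slab4 only 2 to 4 are there at a start; the rules pass over those that are not, and their reading is None.
At some moment in a run one of jar may be knocked a few centimetres aside while the robot is not near it.
It also fails if it takes over 210 s, if anything falls off the work surface, if the arm or the gripper's body presses on something with over 40 N, if the wrist force passes 120 N, or if a joint passes its speed limit or range.

### The arm

A 6-joint arm with a two-finger parallel gripper is mounted at the origin on the work surface. World frame = base frame: x ahead of the robot, y to its left, z up, the work surface at z = 0. Lengths are in mm, angles in rad, forces in N, time in s.
With the tool pointing down it reaches from about 275 to 750 mm from the base axis. Payload 10.2 kg.
Tool frame: the origin (TCP) lies midway between the tips of the shut fingers; the grasp point (between the pads) lies 19 mm behind it; z points along the fingers, y is the line along which they close (so a half turn about z gives the same grasp; the last joint's range is limited). The gripper opens to 85 mm and grips with 20 to 120 N. Pads are 22 mm wide; open, the fingers measure 114 mm over their backs; the gripper's body (76 mm by 85 mm) begins 54 mm behind the grasp point. The pads swing forward as they close: fully open they stand 13 mm farther back than shut.
Start: joints at [-1.549, 0.313, 1.498, -0, 1.331, -0.223], TCP at [127.227, -509.357, 231.294] pointing down, gripper open.
Joint ranges: [-2.94, 2.94], [-0.97, 2.17], [0.19, 2.56], [-1.23, 4.37], [0.02, 3.11], [-2.88, 2.88]. Speed limits (rad/s): [2.39, 2.39, 3.01, 3.14, 3.14, 3.14].

### API

Orientations are given as a unit quaternion [w, x, y, z].
In Python, from rig import ctrl, capture, camera_info gives the robot as it stands.
- The arm moves only by the tool apply_moves, never from a script. Its argument "targets" is a list of rows, each a list of 3 entries, a list of its own where there are three numbers: the finger opening in mm, from 0 to 85.4, then the shift along the world's x, y, z in mm, then the turn, a rotation vector about the world's x, y, z in degrees. In form: [[grip, [dx, dy, dz], [rx, ry, rz]], ...]. A call has 1 to 20 rows; each row is the pose to reach, as a shift and turn from the pose commanded when the call began; what a row does not reach only later rows make up. A row lasts 1/10 s, in which the tool goes at most 50 mm and 8.59 degrees, less where a joint would pass 70% of its speed; a pose out of reach is approached as far as the arm can. A call with a gripper value outside its range is refused whole. The fingers move at their own pace and stop on an object; "squeeze" is the grip in N (left out, the last holds). Time passes only in rows, so rows that repeat a pose let the fingers close. It gives the time, the measured TCP pose, the force, the opening and the grip force at its end, in the units of the state.
- ctrl.sense(): the state, without advancing time (a new reading comes with each control period).
- capture(name): name is "scene" or "top" or "wrist"; returns (picture, depth): 400x640x3 uint8, blue, green, red; 400x640 float32, mm along the optical axis (not along the pixel's ray), 0 where there is no reading.
- camera_info(name): a dict with "vfov" (degrees; the focal length in pixels is half the picture's height over the tangent of half this angle, whatever the lens; pixels are square), "cx", "cy" (the principal point, pixels), "extrinsics" (4x4, takes a point from camera to world coordinates). Camera axes: x right, y down, z forward; pixel columns grow to the right and rows downward; lengths in mm; the calibration is good to about 2 mm. A picture is of the moment at which its call begins: read the wrist's pose just before it. camera_info takes no time and is no camera call; for the wrist camera it gives the pose at the moment of the call.
- ctrl.finish_job(): hands the job in; it is judged then, once.
The state is a dict: "time_s": time; "joints": joint angles; "dq": joint speeds; "tau": joint torques, N m; "eef_pos": TCP position; "ee_rot": TCP orientation; "force": force on the tool from outside, world axes, zero at the start; "wrist_torque": the same for the moment, N m; "grip_width": opening from 0.0 (shut) to 1.0 (fully open); "grip_force": force on a finger pad.
Only numpy, scipy, OpenCV 4.12 (cv2) and the standard library are available. Lean on these libraries where they do the work, as an engineer would, in place of code of your own. Each camera call takes 0.05 s, during which the arm holds its last target. There are 200 camera calls.

## Working session

There is one attempt and no reset: what is moved stays moved. The work goes in short steps, Python scripts to look and compute and a tool call to move; the robot and the scene stay as the last step left them, time stands still between calls to the robot, and variables do not carry over. Pictures are saved under pics/ and viewed, at most 14 in all, crops included, and the job is handed in when it is done.

Besides the shell and the picture viewer there is one more tool, called after "Emit:" in YAML: its name, and indented under it one key for each argument. apply_moves: Moves the arm, as the interface text tells. Its arguments: {"type":"object","properties":{"targets":{"type":"array","items":{"type":"array"}},"squeeze":{"type":"number"}},"required":["targets"]}

```bash
ls; mkdir -p pics
cat > h.py <<'E'
import numpy as np, cv2
from rig import ctrl, capture, camera_info
from scipy.spatial.transform import Rotation as R
def cam(name):
    i=camera_info(name); f=200/np.tan(np.radians(i['vfov'])/2); return i,f
def snap(name,fn=None):
    i,f=cam(name); im,d=capture(name)
    if fn: cv2.imwrite('pics/'+fn,im)
    return im,d,i,f
def pts(d,i,f):
    v,u=np.mgrid[0:400,0:640]
    P=np.stack([(u-i['cx'])/f*d,(v-i['cy'])/f*d,d],-1)
    E=np.array(i['extrinsics']); return P@E[:3,:3].T+E[:3,3]
def ray(u,v,z,i,f):
    E=np.array(i['extrinsics']); r=E[:3,:3]@np.array([(u-i['cx'])/f,(v-i['cy'])/f,1]); o=E[:3,3]
    return o+r*(z-o[2])/r[2]
E
python3 - <<'E'
from h import *
for n in ['scene','top']:
    im,d,i,f=snap(n,n+'0.png'); np.savez('/tmp/%s.npz'%n,im=im,d=d)
    print(n,i,f,(d==0).mean())
print(ctrl.sense())
E
```

```text
pics
scene {'vfov': 51.2619314653767, 'cx': 321.6152133244516, 'cy': 203.65863554229256, 'extrinsics': array([[ 6.05046396e-01,  5.30826642e-01, -5.93415483e-01,
         1.24003203e+03],
       [ 7.96152581e-01, -4.10617027e-01,  4.44448787e-01,
        -4.58559833e+02],
       [-7.74124452e-03, -7.41361405e-01, -6.71061353e-01,
         7.94931568e+02],
       [ 0.00000000e+00,  0.00000000e+00,  0.00000000e+00,
         1.00000000e+00]])} 416.8538932306838 0.00457421875
top {'vfov': 46.45072519181536, 'cx': 324.89479882968766, 'cy': 193.7234949003678, 'extrinsics': array([[ 1.52715745e-02, -9.95683234e-01,  9.15514927e-02,
         4.76697794e+02],
       [-9.99880552e-01, -1.49895228e-02,  3.76764812e-03,
         9.79443042e+00],
       [-2.37907088e-03, -9.15980950e-02, -9.95793216e-01,
         1.48782923e+03],
       [ 0.00000000e+00,  0.00000000e+00,  0.00000000e+00,
         1.00000000e+00]])} 466.06507503432323 0.0038984375
{'time_s': 0.1, 'joints': array([-1.54942079e+00,  3.13399476e-01,  1.49833350e+00,  1.94263843e-06,
        1.33099508e+00, -2.23429309e-01]), 'dq': array([-0.0026528 , -0.00176359, -0.00174702,  0.00097436, -0.00033286,
       -0.00010614]), 'tau': array([ 2.87057155e-03, -4.12897897e+01, -2.60142535e+01, -2.62491249e-04,
        3.08269111e-03, -2.56750218e-05]), 'eef_pos': array([ 127.2116432 , -509.1300962 ,  230.79991831]), 'ee_rot': array([-5.64710144e-04,  9.92518040e-01,  1.22096756e-01,  5.81940275e-05]), 'force': array([-0.71009211, -0.44406252, -0.95036235]), 'wrist_torque': array([0.01411704, 0.02027134, 0.01181304]), 'grip_force': 0.0, 'grip_width': 1.001535008279792}
```

View pics/top0.png

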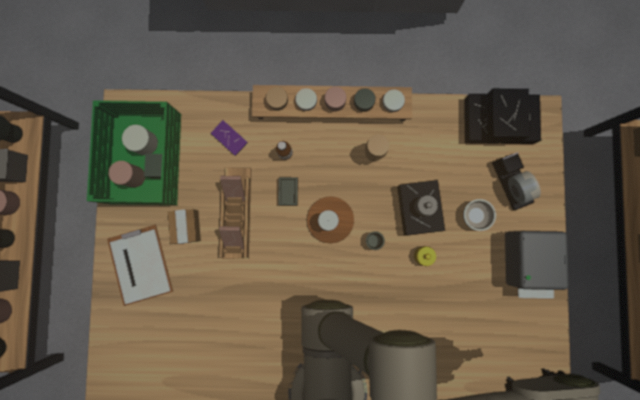

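View pics/scene0.png

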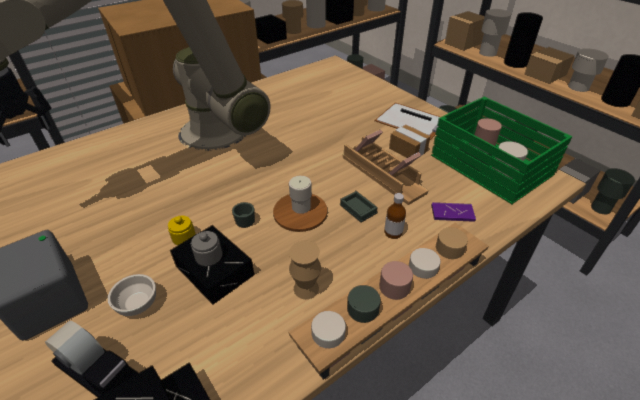

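The top view shows:
- Cup at (328,221) on the round board.
- Grey jar at (427,205) on the black block. The yellow look-alike is at (427,257).
- Rack at (235,213) with pink slabs at about (232,187) and (231,237). The purple look-alike is at (229,137).

Other things that could be mistaken for the cup are the white tins at (306,100), (394,100) and (135,138), and the bowl at (480,215). Things that could be mistaken for the slabs are the pink tins at (336,97) and (124,173).

I choose the grey jar on the block, the cup on the board, and the pink plates in the rack. Next I'll measure them.

Run:
```python
from h import *
D={}
for n in ['top','scene']:
    z=np.load('/tmp/%s.npz'%n); i,f=cam(n); P=pts(z['d'],i,f); D[n]=(z['im'],P,i,f)
    hsv=cv2.cvtColor(z['im'],cv2.COLOR_BGR2HSV); 
    bx={'top':dict(cup=(310,205,346,240),jar=(408,190,442,222),block=(395,175,448,240),board=(300,190,360,248),rack=(212,162,256,262),gift=(165,200,202,248),dish=(274,172,302,210)),
        'scene':dict(cup=(285,172,318,218),jar=(188,228,226,270),block=(168,225,258,300),board=(268,188,332,230),rack=(340,130,430,200))}[n]
    for k,(a,b,c,e) in bx.items():
        p=P[b:e,a:c].reshape(-1,3); p=p[np.isfinite(p).all(1)&(abs(p[:,0])<1200)]
        lo={'cup':85,'jar':66,'block':50,'board':7,'rack':40,'gift':40,'dish':12}[k]; hi={'block':68,'board':18}.get(k,300)
        q=p[(p[:,2]>lo)&(p[:,2]<hi)]
        r=cv2.minAreaRect(q[:,:2].astype(np.float32))
        print(n,k,len(q),'med',q.mean(0).round(1),'zmax',q[:,2].max().round(1),'zmed',np.median(q[:,2]).round(1),'rect',np.round(r[0],1),np.round(r[1],1),round(r[2],1))
    a,b,c,e=bx['rack']
    H=hsv[b:e,a:c].reshape(-1,3).astype(int); p=P[b:e,a:c].reshape(-1,3)
    print(n,'rack high hues',[(tuple(h),tuple(x.round(0))) for h,x in zip(H,p) if x[2]>85][::12][:24])
im=cv2.resize(D['top'][0][155:270,160:310],None,fx=4,fy=4,interpolation=cv2.INTER_CUBIC)
im2=cv2.resize(D['scene'][0][120:210,335:440],None,fx=6,fy=6,interpolation=cv2.INTER_CUBIC)
cv2.imwrite('pics/c1.png',cv2.convertScaleAbs(im2,alpha=1.5))
```

```text
top cup 315 med [526.7   6.3 102.2] zmax 112.0 zmed 102.3 rect [527.5   6.1] [56.8 56.7] 1.0
top jar 414 med [ 573.9 -282.7  107.4] zmax 135.8 zmed 113.0 rect [ 576.  -289.3] [86.6 98.8] 6.9
top block 1659 med [ 570.4 -278.8   60.1] zmax 67.9 zmed 60.2 rect [ 572.4 -281.8] [160.3 120.9] 8.0
top board 1315 med [533.3  -2.8  11.9] zmax 18.0 zmed 11.8 rect [533.2   0.9] [177.5 184.6] 1.1
top rack 1786 med [539.6 293.6  72.2] zmax 129.6 zmed 59.5 rect [533.9 295.8] [248.4  84.5] 0.4
top gift 944 med [505.3 453.3  59.7] zmax 112.5 zmed 59.7 rect [519.3 456.4] [134.2  82. ] 6.8
top dish 223 med [620.4 136.6  22.5] zmax 33.5 zmed 23.6 rect [618.7 134.3] [88.6 60.1] 1.0
top rack high hues [((np.int64(16), np.int64(104), np.int64(140)), (np.float64(477.0), np.float64(10.0), np.float64(1488.0))), ((np.int64(12), np.int64(90), np.int64(125)), (np.float64(651.0), np.float64(293.0), np.float64(121.0))), ((np.int64(9), np.int64(77), np.int64(120)), (np.float64(647.0), np.float64(316.0), np.float64(123.0))), ((np.int64(9), np.int64(78), np.int64(124)), (np.float64(648.0), np.float64(282.0), np.floa
[... 4455 characters left out ...]
int64(147)), (np.float64(644.0), np.float64(287.0), np.float64(123.0))), ((np.int64(8), np.int64(84), np.int64(148)), (np.float64(645.0), np.float64(282.0), np.float64(123.0))), ((np.int64(8), np.int64(87), np.int64(150)), (np.float64(646.0), np.float64(278.0), np.float64(121.0))), ((np.int64(7), np.int64(84), np.int64(149)), (np.float64(648.0), np.float64(271.0), np.float64(123.0))), ((np.int64(8), np.int64(86), np.int64(116)), (np.float64(649.0), np.float64(266.0), np.float64(122.0))), ((np.int64(7), np.int64(84), np.int64(82)), (np.float64(645.0), np.float64(268.0), np.float64(115.0))), ((np.int64(7), np.int64(84), np.int64(82)), (np.float64(644.0), np.float64(266.0), np.float64(112.0)))]
```

View pics/c1.png

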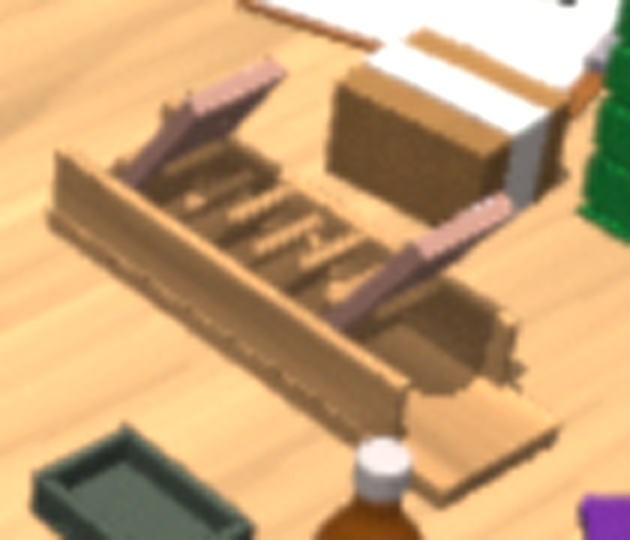

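The crop shows pink slabs in slot 1 (lower left, about (200,120)) and slot 4 (about (430,245)). Slots 2 and 3 are empty, and the slabs lean towards world +x. The cup at (527,5) with top at z 102 and the block top at z 60 agree in both views. I'll move over the cup first.

Emit:
apply_moves:
  targets:
    - [85,[400,514,0],[0,0,-7]]
    - [85,[400,514,0],[0,0,-7]]
    - [85,[400,514,0],[0,0,-7]]
    - [85,[400,514,0],[0,0,-7]]
    - [85,[400,514,0],[0,0,-7]]
    - [85,[400,514,0],[0,0,-7]]
    - [85,[400,514,0],[0,0,-7]]
    - [85,[400,514,0],[0,0,-7]]
    - [85,[400,514,0],[0,0,-7]]
    - [85,[400,514,0],[0,0,-7]]
    - [85,[400,514,0],[0,0,-7]]
    - [85,[400,514,0],[0,0,-7]]
    - [85,[400,514,0],[0,0,-7]]
    - [85,[400,514,0],[0,0,-7]]
    - [85,[400,514,0],[0,0,-7]]
    - [85,[400,514,0],[0,0,-7]]
    - [85,[400,514,0],[0,0,-7]]
    - [85,[400,514,0],[0,0,-7]]

```text
time_s: 1.9
eef_pos: [526.9, 3.7, 231.5]
ee_rot: [0.0, 0.998, 0.06, 0.0]
force: [-0.2, -1.0, 0.5]
grip_width: 0.992
grip_force: 0.0
```

Run:
```python
from h import *
im,d,i,f=snap('wrist','w1.png'); np.savez('/tmp/w1.npz',im=im,d=d,E=i['extrinsics'])
s=ctrl.sense();print(s['time_s'],s['eef_pos'],s['ee_rot'],s['joints'])
print(i,f)
P=pts(d,i,f)
p=P.reshape(-1,3); ok=d.reshape(-1)>0; p=p[ok]
q=p[(p[:,2]>95)&(p[:,2]<112)&(np.hypot(p[:,0]-527,p[:,1]-5)<50)]
if len(q)>20: c,r=cv2.minEnclosingCircle(q[:,:2].astype(np.float32)); print('cup',len(q),c,r,np.median(q[:,2]))
q=p[(p[:,2]>8)&(p[:,2]<16)&(np.hypot(p[:,0]-533,p[:,1]-0)<90)]
if len(q)>20: c,r=cv2.minEnclosingCircle(q[:,:2].astype(np.float32)); print('board',len(q),c,r,np.median(q[:,2]))
```

```text
1.95 [526.96078248   3.85541277 231.51482775] [3.78620442e-05 9.98164633e-01 6.05586660e-02 1.11361574e-04] [-2.15203324e-01  3.16945447e-01  1.49161049e+00 -1.25654497e-05
  1.33280179e+00  1.23440448e+00]
{'vfov': 65.73042114982923, 'cx': 322.1617934766237, 'cy': 199.81749027915785, 'extrinsics': array([[ 1.20670613e-01, -9.40877331e-01, -3.16525594e-01,
         6.08703879e+02],
       [-9.92692468e-01, -1.14538257e-01, -3.79822671e-02,
         1.33079612e+01],
       [-5.17635749e-04,  3.18795917e-01, -9.47823241e-01,
         3.74898180e+02],
       [ 0.00000000e+00,  0.00000000e+00,  0.00000000e+00,
         1.00000000e+00]])} 309.5649176574413
cup 3168 (527.5806274414062, 6.0476274490356445) 29.881786346435547 103.131864826976
board 8596 (532.131591796875, -1.3495513200759888) 75.02442169189453 12.675821255299269
```

View pics/w1.png

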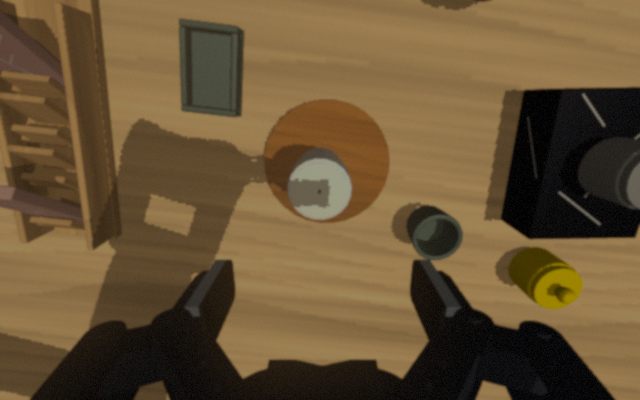

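The wrist view shows the cup at (320,190) on the board, the pot at (436,232), and the jar on the block with the yellow one beside it. The cup is at (527.5,6) and the board centre at (532,-1). I'll grasp the cup.

Emit:
apply_moves:
  targets:
    - [85,[0,1,-40],[0,0,0]]
    - [85,[0,1,-80],[0,0,0]]
    - [85,[0,1,-120],[0,0,0]]
    - [85,[0,1,-150],[0,0,0]]
    - [85,[0,1,-169],[0,0,0]]
    - [85,[0,1,-169],[0,0,0]]
    - [40,[0,1,-169],[0,0,0]]
    - [40,[0,1,-169],[0,0,0]]
    - [40,[0,1,-169],[0,0,0]]
    - [40,[0,1,-169],[0,0,0]]
    - [40,[0,1,-169],[0,0,0]]
    - [40,[0,1,-169],[0,0,0]]
    - [40,[0,1,-160],[0,0,0]]
    - [40,[0,1,-130],[0,0,0]]
    - [40,[0,1,-130],[0,0,0]]
  squeeze: 50

```text
time_s: 3.45
eef_pos: [529.0, 5.3, 104.8]
ee_rot: [0.001, 0.998, 0.061, 0.003]
force: [0.6, -0.2, -4.2]
grip_width: 0.686
grip_force: 55.9
```

Emit:
apply_moves:
  targets:
    - [40,[-30,26,0],[0,0,0]]
    - [40,[-60,54,0],[0,0,0]]
    - [40,[-90,81,0],[0,0,0]]
    - [40,[-115,104,0],[0,0,0]]
    - [40,[-127,114,0],[0,0,0]]
    - [40,[-127,114,-10],[0,0,0]]
    - [40,[-127,114,-25],[0,0,0]]
    - [40,[-127,114,-38],[0,0,0]]
    - [40,[-127,114,-46],[0,0,0]]
    - [40,[-127,114,-50],[0,0,0]]
    - [40,[-127,114,-50],[0,0,0]]
    - [40,[-127,114,-50],[0,0,0]]

```text
time_s: 4.65
eef_pos: [400.9, 119.3, 51.9]
ee_rot: [0.0, 0.998, 0.061, 0.0]
force: [-4.5, 0.9, 9.8]
grip_width: 0.683
grip_force: 57.1
```

Emit:
apply_moves:
  targets:
    - [85,[0,0,0],[0,0,0]]
    - [85,[0,0,0],[0,0,0]]
    - [85,[0,0,0],[0,0,0]]
    - [85,[0,0,0],[0,0,0]]
    - [85,[0,0,40],[0,0,0]]
    - [85,[0,0,80],[0,0,0]]
    - [85,[0,0,130],[0,0,0]]
    - [85,[0,0,180],[0,0,0]]
    - [85,[50,-100,180],[0,0,0]]
    - [85,[176,-408,180],[0,0,0]]
    - [85,[176,-408,180],[0,0,0]]
    - [85,[176,-408,180],[0,0,0]]
    - [85,[176,-408,180],[0,0,0]]
    - [85,[176,-408,180],[0,0,0]]
    - [85,[176,-408,180],[0,0,0]]
    - [85,[176,-408,180],[0,0,0]]
    - [85,[176,-408,180],[0,0,0]]
    - [85,[176,-408,180],[0,0,0]]
    - [85,[176,-408,180],[0,0,0]]
    - [85,[176,-408,180],[0,0,0]]

```text
time_s: 6.65
eef_pos: [576.1, -287.4, 231.5]
ee_rot: [-0.0, 0.998, 0.062, 0.0]
force: [-0.6, 0.3, -0.0]
grip_width: 0.996
grip_force: 0.0
```

Run:
```python
from h import *
im,d,i,f=snap('wrist','w2.png'); 
s=ctrl.sense();print(s['time_s'],s['eef_pos'],s['ee_rot'],s['force'])
P=pts(d,i,f)
p=P.reshape(-1,3); ok=d.reshape(-1)>0; p=p[ok]
near=lambda z0,z1:p[(p[:,2]>z0)&(p[:,2]<z1)&(abs(p[:,0]-573)<110)&(abs(p[:,1]+285)<110)]
for z0,z1 in [(55,66),(90,109),(110,119),(122,140)]:
    q=near(z0,z1)
    if len(q)>5: c,r=cv2.minEnclosingCircle(q[:,:2].astype(np.float32)); print(z0,len(q),c,r,np.median(q[:,2]),cv2.minAreaRect(q[:,:2].astype(np.float32)))
```

```text
6.7 [ 576.17376651 -287.24665289  231.76417723] [5.33639082e-05 9.98085890e-01 6.18428224e-02 1.37384796e-04] [-0.13749557 -0.5476188  -1.22019276]
55 12972 (572.7096557617188, -282.6996154785156) 98.7450942993164 60.69654369409179 ((572.7676391601562, -282.54107666015625), (159.75794982910156, 120.33991241455078), 7.8406195640563965)
90 438 (576.3072509765625, -287.1679382324219) 30.676607131958008 104.17613745823752 ((587.4954223632812, -285.75640869140625), (38.117801666259766, 60.72806167602539), 7.765209674835205)
110 2793 (576.0513305664062, -287.2966003417969) 28.90330696105957 114.67626480894307 ((576.1470336914062, -287.28778076171875), (56.59510040283203, 57.312103271484375), 30.500120162963867)
122 379 (576.1888427734375, -286.95892333984375) 9.43533992767334 131.8746092657863 ((576.487060546875, -286.9206237792969), (17.03759002685547, 17.751712799072266), 7.3211259841918945)
```

View pics/w2.png

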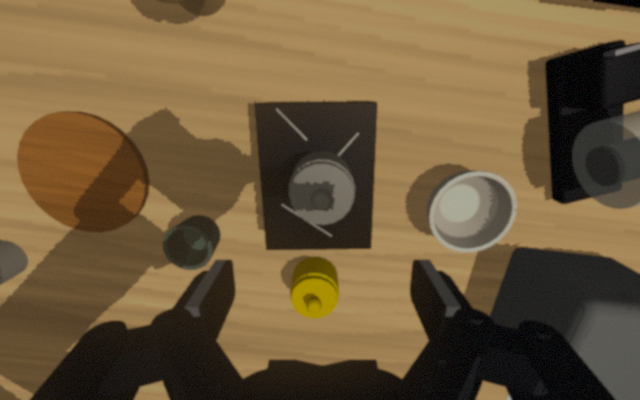

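Grey jar confirmed at (322,188) in the middle of the frame, at (576.2,-287.2), with the yellow look-alike separate at (315,288). The block centre is (572.7,-282.6), yaw 7.8°, top z 60.6. I'll grasp the jar.

Emit:
apply_moves:
  targets:
    - [85,[0,1,-40],[0,0,0]]
    - [85,[0,1,-80],[0,0,0]]
    - [85,[0,1,-120],[0,0,0]]
    - [85,[0,1,-145],[0,0,0]]
    - [85,[0,1,-161],[0,0,0]]
    - [85,[0,1,-161],[0,0,0]]
    - [40,[0,1,-161],[0,0,0]]
    - [40,[0,1,-161],[0,0,0]]
    - [40,[0,1,-161],[0,0,0]]
    - [40,[0,1,-161],[0,0,0]]
    - [40,[0,1,-161],[0,0,0]]
    - [40,[0,1,-161],[0,0,0]]
    - [40,[0,1,-150],[0,0,0]]
    - [40,[0,1,-120],[0,0,0]]
    - [40,[0,1,-90],[0,0,0]]
    - [40,[0,1,-90],[0,0,0]]
  squeeze: 50

```text
time_s: 8.3
eef_pos: [577.7, -288.4, 146.2]
ee_rot: [0.003, 0.998, 0.061, 0.003]
force: [0.6, -1.1, -3.1]
grip_width: 0.706
grip_force: 56.0
```

Emit:
apply_moves:
  targets:
    - [40,[-5,40,0],[0,0,0]]
    - [40,[-12,80,0],[0,0,0]]
    - [40,[-18,120,0],[0,0,0]]
    - [40,[-25,160,0],[0,0,0]]
    - [40,[-31,200,0],[0,0,0]]
    - [40,[-37,240,0],[0,0,0]]
    - [40,[-42,275,0],[0,0,0]]
    - [40,[-44,286,0],[0,0,0]]
    - [40,[-44,286,-30],[0,0,0]]
    - [40,[-44,286,-65],[0,0,0]]
    - [40,[-44,286,-95],[0,0,0]]
    - [40,[-44,286,-110],[0,0,0]]
    - [40,[-44,286,-116],[0,0,0]]
    - [40,[-44,286,-119],[0,0,0]]
    - [40,[-44,286,-119],[0,0,0]]
    - [40,[-44,286,-119],[0,0,0]]

```text
time_s: 9.9
eef_pos: [531.8, -1.7, 24.3]
ee_rot: [0.0, 0.998, 0.061, -0.0]
force: [-12.8, 1.6, 21.8]
grip_width: 0.711
grip_force: 58.8
```

Emit:
apply_moves:
  targets:
    - [85,[0,0,0],[0,0,0]]
    - [85,[0,0,0],[0,0,0]]
    - [85,[0,0,0],[0,0,0]]
    - [85,[0,0,0],[0,0,0]]
    - [85,[0,0,40],[0,0,0]]
    - [85,[0,0,80],[0,0,0]]
    - [85,[0,0,130],[0,0,0]]
    - [85,[0,0,180],[0,0,0]]
    - [85,[0,0,230],[0,0,0]]
    - [85,[0,50,250],[0,0,0]]
    - [85,[0,100,250],[0,0,0]]
    - [85,[0,150,250],[0,0,0]]
    - [85,[0,200,250],[0,0,0]]
    - [85,[0,250,250],[0,0,0]]
    - [85,[0,290,250],[0,0,0]]
    - [85,[0,290,250],[0,0,0]]
    - [85,[0,290,250],[0,0,0]]
    - [85,[0,290,250],[0,0,0]]

```text
time_s: 11.7
eef_pos: [532.4, 287.7, 272.2]
ee_rot: [0.0, 0.998, 0.061, -0.0]
force: [-0.0, -0.3, 0.0]
grip_width: 0.996
grip_force: 0.0
```

Run:
```python
from h import *
s=ctrl.sense();print(s['time_s'],s['eef_pos'],s['joints'])
im,d,i,f=snap('wrist','w3.png'); P=pts(d,i,f)
np.savez('/tmp/w3.npz',im=im,P=P,d=d)
p=P.reshape(-1,3); p=p[d.reshape(-1)>0]
# side boards: points z 50..60
q=p[(p[:,2]>50)&(p[:,2]<60)&(p[:,0]>380)&(p[:,0]<690)&(abs(p[:,1]-290)<75)]
print('boards',cv2.minAreaRect(q[:,:2].astype(np.float32)))
# slabs
t=np.radians(7.0)
for x0 in [480,630]:
    q=p[(p[:,2]>85)&(p[:,2]<135)&(abs(p[:,0]-x0)<55)&(abs(p[:,1]-290)<60)]
    c=q.mean(0); w,v=np.linalg.eigh(np.cov((q-c).T)); print('slab',len(q),c.round(1),w.round(1),v[:,0].round(3),'zmax',q[:,2].max())
    top=q[q[:,2]>q[:,2].max()-8]; print(' top',top.mean(0).round(1),cv2.minAreaRect(top[:,:2].astype(np.float32)))
im,d,i,f=snap('top'); P=pts(d,i,f); p=P[205:240,310:350].reshape(-1,3); p=p[(p[:,2]>50)&(p[:,2]<100)]
print('jar',len(p),cv2.minEnclosingCircle(p[:,:2].astype(np.float32)))
```

```text
11.7 [532.44639706 287.71121527 272.24104074] [ 3.02140588e-01  4.72701117e-01  1.16257004e+00 -2.30640123e-04
  1.50651424e+00  1.75133757e+00]
boards ((534.9366455078125, 296.37188720703125), (248.13668823242188, 83.0958023071289), 0.34943047165870667)
slab 1078 [492.5 295.5 117.1] [  9.8 206.3 292.8] [ 0.74   0.005 -0.673] zmax 127.3600922434041
 top [498.3 295.6 123.3] ((496.99603271484375, 295.352783203125), (14.241094589233398, 59.84714889526367), 0.5522743463516235)
slab 2936 [636.4 297.9 111.6] [  6.6 249.1 295.4] [ 0.779  0.006 -0.627] zmax 127.7092359708729
 top [646.4 297.9 123.3] ((646.39306640625, 297.7337646484375), (14.5153226852417, 59.78255844116211), 0.4935997724533081)
jar 312 ((530.603271484375, -2.1976144313812256), 30.763517379760742)
```

View pics/w3.png

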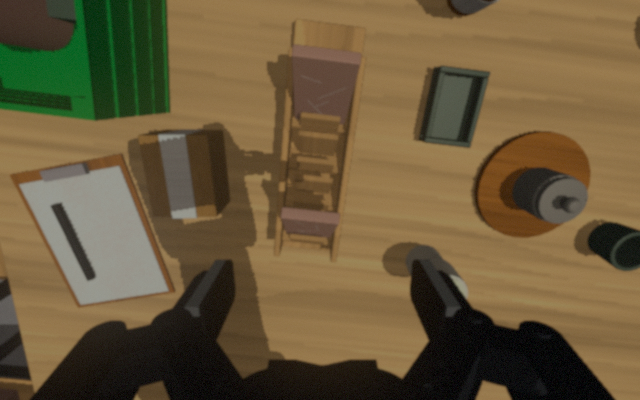

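The wrist view shows slab 4 at (323,82) and slab 1 at (308,220). The jar is centred on the board (531,-2). The rack yaw is under 1°. Next I'll compute the slab fit and the tilt rotation.

Run:
```python
from h import *
z=np.load('/tmp/w3.npz'); P,d=z['P'],z['d']; p=P.reshape(-1,3)[d.reshape(-1)>0]
th=np.radians(57)
for yaw in [0.7]:
    a=np.radians(yaw); ex=np.array([np.cos(a),np.sin(a),0]); ey=np.array([-np.sin(a),np.cos(a),0])
    u=ex*np.cos(th)+np.array([0,0,np.sin(th)]); n=-ex*np.sin(th)+np.array([0,0,np.cos(th)])
    for c0 in [(469,295.4,76),(618.6,297.8,76)]:
        q=p-np.array(c0); U,N,Y=q@u,q@n,q@ey
        m=(abs(N)<14)&(U>-5)&(U<62)&(abs(Y)<40)
        for lo,hi in [(5,20),(20,35),(35,50)]:
            k=m&(U>lo)&(U<hi); print(lo,k.sum(),'N',np.percentile(N[k],[20,50,80]).round(1),'Y',np.percentile(Y[k],[1,99]).round(1))
        k=m&(N>-4)&(N<4); print('Umax',np.percentile(U[k],[50,90,97,99]).round(1), k.sum())
s=ctrl.sense(); q=s['ee_rot']; R0=R.from_quat([q[1],q[2],q[3],q[0]])
# target: tool z=-n, tool y = -ey (now y=(.12,-.99)), x=u
T=R.from_matrix(np.column_stack([u,-ey,-n])); print((T*R0.inv()).as_rotvec(degrees=True), s['eef_pos'])
```

```text
5 109 N [6.2 6.3 6.4] Y [-29.1  28. ]
20 120 N [6.1 6.3 6.4] Y [-28.8  28.3]
35 135 N [6.2 6.3 6.4] Y [-28.8  28.3]
Umax [56.2 57.1 57.5 57.8] 458
5 544 N [5.5 5.9 6.3] Y [-29.3  29.4]
20 631 N [5.5 5.9 6.3] Y [-29.6  29. ]
35 728 N [5.5 5.9 6.3] Y [-29.4  29. ]
Umax [56.2 57.  57.3 57.6] 539
[  3.79764079 -56.88663156  -5.70400108] [532.56467657 287.4515208  272.50034149]
```

Emit:
apply_moves:
  targets:
    - [85,[-20,1,0],[0.5,-8,-0.8]]
    - [85,[-40,2,0],[1.1,-16,-1.6]]
    - [85,[-60,3,0],[1.6,-24,-2.4]]
    - [85,[-80,4,0],[2.1,-32,-3.2]]
    - [85,[-100,5,-10],[2.7,-40,-4]]
    - [85,[-120,6,-25],[3.2,-48,-4.8]]
    - [85,[-133,7,-40],[3.8,-56.9,-5.7]]
    - [85,[-133,7,-65],[3.8,-56.9,-5.7]]
    - [85,[-133,7,-92],[3.8,-56.9,-5.7]]
    - [85,[-133,7,-92],[3.8,-56.9,-5.7]]
    - [85,[-133,7,-92],[3.8,-56.9,-5.7]]
    - [85,[-133,7,-92],[3.8,-56.9,-5.7]]
    - [85,[-133,7,-92],[3.8,-56.9,-5.7]]
    - [85,[-133,7,-92],[3.8,-56.9,-5.7]]

```text
time_s: 13.2
eef_pos: [417.0, 181.2, 245.9]
ee_rot: [-0.006, 0.884, 0.034, 0.465]
force: [0.9, -0.1, -0.6]
grip_width: 0.994
grip_force: 0.0
```

```bash
cat > st.py <<'E'
from h import *
s=ctrl.sense(); q=s['ee_rot']; Rm=R.from_quat([q[1],q[2],q[3],q[0]])
print(s['time_s'],s['eef_pos'].round(1),'joints',s['joints'].round(2),'F',s['force'].round(1)); print(Rm.as_matrix().round(3).tolist())
E
python3 st.py
```

```text
13.2 [417.  181.2 245.9] joints [ 0.24 -0.17  2.3  -1.23  0.16  2.88] F [ 0.9 -0.1 -0.6]
[[0.565, 0.067, 0.823], [0.055, -0.998, 0.043], [0.823, 0.021, -0.567]]
```

Joints 4 and 6 hit their limits at the full 57° tilt. I'll un-tilt, take the half-turn grasp, and use about 50° of tilt instead.

Emit:
apply_moves:
  targets:
    - [85,[0,0,15],[-0.1,8,0]]
    - [85,[0,0,30],[-0.2,16,0]]
    - [85,[0,0,45],[-0.3,24,0]]
    - [85,[0,0,60],[-0.4,32,0]]
    - [85,[0,0,75],[-0.5,40,0]]
    - [85,[0,0,90],[-0.6,48,0]]
    - [85,[0,0,90],[-0.7,57,0]]
    - [85,[0,0,90],[-0.7,57,0]]
    - [85,[0,0,90],[-0.7,57,0]]
    - [85,[0,0,90],[-0.7,57,0]]
    - [85,[0,0,90],[-0.7,57,0]]
    - [85,[0,0,90],[-0.7,57,0]]

```text
time_s: 14.4
eef_pos: [416.9, 181.2, 335.5]
ee_rot: [-0.016, 0.999, 0.03, -0.013]
force: [0.2, 0.1, -1.1]
grip_width: 0.993
grip_force: 0.0
```

```bash
python3 st.py
```

```text
14.4 [416.9 181.2 335.5] joints [0.13 0.11 1.49 0.04 1.57 1.64] F [ 0.2  0.1 -1.1]
[[0.998, 0.06, -0.027], [0.061, -0.998, 0.032], [-0.025, -0.033, -0.999]]
```

Emit:
apply_moves:
  targets:
    - [85,[0,10,0],[0,0,8.5]]
    - [85,[0,25,0],[0,0,17]]
    - [85,[0,50,0],[0,0,25.5]]
    - [85,[0,75,0],[0,0,34]]
    - [85,[-17,109,0],[0,0,42.5]]
    - [85,[-17,109,0],[0,0,51]]
    - [85,[-17,109,0],[0,0,59.5]]
    - [85,[-17,109,0],[0,0,68]]
    - [85,[-17,109,0],[0,0,76.5]]
    - [85,[-17,109,0],[0,0,85]]
    - [85,[-17,109,0],[0,0,93.5]]
    - [85,[-17,109,-10],[0,0,102]]
    - [85,[-17,109,-20],[0,0,110.5]]
    - [85,[-17,109,-30],[0,0,119]]
    - [85,[-17,109,-40],[0,0,127.5]]
    - [85,[-17,109,-50],[0,0,136]]
    - [85,[-17,109,-65],[0,0,144.5]]
    - [85,[-17,109,-65],[0,0,153]]
    - [85,[-17,109,-65],[0,0,161.5]]
    - [85,[-17,109,-65],[0,0,170]]

```text
time_s: 16.4
eef_pos: [399.4, 290.2, 271.2]
ee_rot: [0.013, 0.054, 0.998, -0.017]
force: [-0.6, -0.3, -0.0]
grip_width: 0.992
grip_force: 0.0
```

```bash
python3 st.py
cat > tgt.py <<'E'
# usage: tgt.py x y z tilt yaw flip  -> shift and rotvec from the measured pose
import sys; from h import *
x,y,z,tilt,yaw,flip=map(float,sys.argv[1:7]); t,a=np.radians([tilt,yaw])
ex=np.array([np.cos(a),np.sin(a),0]); ey=np.array([-np.sin(a),np.cos(a),0]); k=np.array([0,0,1.])
tz=ex*np.sin(t)-k*np.cos(t); sg=-1 if flip else 1
ty=-ey*sg; M=np.column_stack([np.cross(ty,tz),ty,tz])
s=ctrl.sense(); q=s['ee_rot']; R0=R.from_quat([q[1],q[2],q[3],q[0]])
print('shift',(np.array([x,y,z])-s['eef_pos']).round(1),'rot',(R.from_matrix(M)*R0.inv()).as_rotvec(degrees=True).round(2))
E
python3 tgt.py 406 295 180 50 0.7 1
```

```text
16.4 [399.4 290.2 271.2] joints [ 0.41  0.22  1.52 -0.04  1.4  -1.04] F [-0.6 -0.3 -0. ]
[[-0.994, 0.108, 0.024], [0.107, 0.994, -0.036], [-0.028, -0.033, -0.999]]
shift [  6.6   4.8 -91.2] rot [ -0.55 -48.48   7.28]
```

Emit:
apply_moves:
  targets:
    - [85,[1,1,0],[-0.1,-8,1.2]]
    - [85,[2,2,0],[-0.2,-16,2.4]]
    - [85,[3,3,0],[-0.3,-24,3.6]]
    - [85,[4,4,0],[-0.4,-32,4.8]]
    - [85,[5,5,0],[-0.5,-40,6]]
    - [85,[6.6,4.8,0],[-0.55,-48.5,7.3]]
    - [85,[6.6,4.8,-20],[-0.55,-48.5,7.3]]
    - [85,[6.6,4.8,-45],[-0.55,-48.5,7.3]]
    - [85,[6.6,4.8,-70],[-0.55,-48.5,7.3]]
    - [85,[6.6,4.8,-91],[-0.55,-48.5,7.3]]
    - [85,[6.6,4.8,-91],[-0.55,-48.5,7.3]]
    - [85,[6.6,4.8,-91],[-0.55,-48.5,7.3]]
    - [85,[6.6,4.8,-91],[-0.55,-48.5,7.3]]

```text
time_s: 17.7
eef_pos: [407.5, 297.1, 196.0]
ee_rot: [0.412, -0.002, 0.911, 0.003]
force: [0.7, -0.1, -0.1]
grip_width: 0.992
grip_force: 0.0
```

```bash
python3 st.py;python3 tgt.py 406 295 143 50 0.7 1; python3 tgt.py 482.7 295.1 79.1 50 0.7 1
```

```text
17.7 [407.5 297.1 196. ] joints [ 0.62  0.12  2.1  -1.23  0.47  0.06] F [ 0.7 -0.1 -0.1]
[[-0.661, -0.007, 0.751], [-0.002, 1.0, 0.007], [-0.751, 0.003, -0.661]]
shift [ -1.5  -2.1 -53. ] rot [-0.19 -1.34  0.32]
shift [  75.2   -2.  -116.9] rot [-0.19 -1.34  0.32]
```

```bash
cat > kin.py <<'E'
import numpy as np
from scipy.optimize import least_squares
from scipy.spatial.transform import Rotation as R
S=[([-1.54942,.3134,1.49833,0,1.330995,-.22343],(127.21,-509.13,230.8)),([-.215203,.316945,1.49161,0,1.332802,1.234404],(526.96,3.855,231.51)),
([.30214,.472701,1.16257,0,1.506514,1.751338],(532.45,287.71,272.24)),([.24,-.17,2.3,-1.23,.16,2.88],(417,181.2,245.9)),([.13,.11,1.49,.04,1.57,1.64],(416.9,181.2,335.5)),
([.41,.22,1.52,-.04,1.4,-1.04],(399.4,290.2,271.2)),([.62,.12,2.1,-1.23,.47,.06],(407.5,297.1,196.0))]
def fk(q,p):
    h,b,off,a2,e,a3,L=p[:7]; s4=-1 if p[7]<0 else 1
    Ry=lambda a:R.from_euler('y',a); Rz=lambda a:R.from_euler('z',a)
    A=Rz(q[0]); P=A.apply([b,off,h]); A=A*Ry(q[1]); P=P+A.apply([0,0,a2]); A=A*Ry(q[2]); P=P+A.apply([e,0,a3])
    A=A*Rz(s4*q[3])*Ry(q[4]); P=P+A.apply([0,0,L]); A=A*Rz(q[5]+p[8]); return P,A
def fit():
    best=None
    for s in (1,-1):
        r=least_squares(lambda p:np.concatenate([fk(q,[*p,s,0])[0]-t for q,t in S]),[300,0,115,400,0,350,250])
        if best is None or r.cost<best[0]: best=(r.cost,s,r.x,np.abs(r.fun).max())
    return best
if __name__=='__main__':
    b=fit(); print(b)
    for q,t in S[:2]+S[-1:]: print(fk(q,[*b[2],b[1],0])[1].as_matrix().round(2).tolist())
E
python3 kin.py
```

```text
(np.float64(5.3557961232275675), 1, array([203.76795988,  -9.48836038, 116.17271314, 444.22352269,
        39.42160489, 405.72201783, 260.03653484]), np.float64(1.5218264821571097))
[[-0.24, 0.97, -0.0], [0.97, 0.24, 0.0], [0.0, 0.0, -1.0]]
[[-0.12, 0.99, 0.0], [0.99, 0.12, -0.0], [-0.0, 0.0, -1.0]]
[[0.01, -0.66, 0.75], [-1.0, 0.0, 0.01], [-0.01, -0.75, -0.66]]
```

```bash
cat > ik.py <<'E'
from kin import *
b=fit(); PP=[*b[2],b[1],np.pi/2]
lo=np.array([-2.94,-.97,.19,-1.23,.02,-2.88]); hi=np.array([2.94,2.17,2.56,4.37,3.11,2.88])
def M(tilt,yaw,flip):
    t,a=np.radians([tilt,yaw]); ex=np.array([np.cos(a),np.sin(a),0]); ey=np.array([-np.sin(a),np.cos(a),0]); k=np.array([0,0,1.])
    tz=ex*np.sin(t)-k*np.cos(t); ty=-ey*(-1 if flip else 1); return R.from_matrix(np.column_stack([np.cross(ty,tz),ty,tz]))
def ik(pos,Rt):
    best=None
    for s in ([.4,.2,1.8,-.8,.6,0],[.4,.2,1.8,.8,.6,0],[.4,.2,1.8,3,.6,0],[-.3,.2,1.5,0,1.3,-1.5],[-.3,.2,1.5,0,1.3,1.5]):
        r=least_squares(lambda q:np.concatenate([(fk(q,PP)[0]-pos)/100,(Rt.inv()*fk(q,PP)[1]).as_rotvec()]),s,bounds=(lo,hi))
        if best is None or r.cost<best.cost: best=r
    return best.x.round(2),best.cost
E
python3 - <<'E'
from ik import *
th=np.radians(57); u=np.array([np.cos(th),0,np.sin(th)])
for c in [(469.5,295.1,77.1),(619.2,297.8,77)]:
  for flip in (0,1):
    for tilt in (57,50,45,40,35,30):
        Rt=M(tilt,.7,flip); tz=Rt.apply([0,0,1]); out=[]
        for s,back in [(10,-10),(10,80),(75,-10)]:
            q,cost=ik(np.array(c)+s*u-back*tz,Rt); out.append('%s %.4f'%(q[3:],cost))
        print(c[0],flip,tilt,out)
E
```

```text
469.5 0 57 ['[ 4.01  0.58 -2.05] 0.0000', '[ 4.27  0.59 -2.23] 0.0000', '[ 4.21  0.46 -2.32] 0.0000']
469.5 0 50 ['[ 4.26  0.42 -2.31] 0.0000', '[ 4.37  0.44 -2.39] 0.0018', '[ 4.37  0.34 -2.5 ] 0.0013']
469.5 0 45 ['[ 4.37  0.34 -2.44] 0.0006', '[-0.95  0.37  2.88] 0.0049', '[-1.02  0.32  2.88] 0.0013']
469.5 0 40 ['[-0.98  0.3   2.88] 0.0023', '[-0.93  0.41  2.88] 0.0000', '[-0.87  0.36  2.74] 0.0000']
469.5 0 35 ['[-0.89  0.32  2.81] 0.0000', '[-0.66  0.47  2.6 ] 0.0000', '[-0.59  0.43  2.46] 0.0000']
469.5 0 30 ['[-0.58  0.39  2.49] 0.0000', '[-0.45  0.56  2.38] 0.0000', '[-0.4   0.52  2.27] 0.0000']
469.5 1 57 ['[4.01 0.58 1.09] 0.0000', '[4.27 0.59 0.91] 0.0000', '[4.21 0.46 0.82] 0.0000']
469.5 1 50 ['[4.26 0.42 0.83] 0.0000', '[4.37 0.44 0.75] 0.0018', '[4.37 0.34 0.64] 0.0013']
469.5 1 45 ['[4.37 0.34 0.7 ] 0.0006', '[-1.23  0.4   0.06] 0.0003', '[-1.23  0.33 -0.03] 0.0000']
469.5 1 40 ['[-1.23  0.31  0.01] 0.0001', '[-0.96  0.41 -0.23] 0.0000', '[-0.87  0.36 -0.4 ] 0.0000']
469.5 1 35 ['[-0.89  0.32 -0.33] 0.0000', '[-0.66  0.47 -0.54] 0.0000', '[-0.59  0.43 -0.68] 0.0000']
[... 614 characters left out ...]
19.2 0 30 ['[-0.34  0.5   2.15] 0.0000', '[-0.3   0.62  2.12] 0.0000', '[-0.25  0.64  2.04] 0.0000']
619.2 1 57 ['[4.05 0.4  0.91] 0.0000', '[4.2  0.42 0.81] 0.0000', '[4.37 0.31 0.55] 0.0000']
619.2 1 50 ['[4.37 0.28 0.59] 0.0003', '[-1.23  0.31 -0.07] 0.0019', '[-1.23  0.27 -0.13] 0.0000']
619.2 1 45 ['[-1.23  0.26 -0.1 ] 0.0000', '[-1.06  0.32 -0.24] 0.0000', '[-0.8   0.32 -0.56] 0.0000']
619.2 1 40 ['[-0.8   0.3  -0.52] 0.0000', '[-0.68  0.39 -0.63] 0.0000', '[-0.53  0.42 -0.83] 0.0000']
619.2 1 35 ['[-0.51  0.39 -0.82] 0.0000', '[-0.45  0.5  -0.87] 0.0000', '[-0.36  0.53 -1.  ] 0.0000']
619.2 1 30 ['[-0.34  0.5  -0.99] 0.0000', '[-0.3   0.62 -1.02] 0.0000', '[-0.25  0.64 -1.1 ] 0.0000']
```

```bash
python3 tgt.py 433 295 141.5 37 0.7 1
```

```text
shift [ 25.5  -2.1 -54.5] rot [-0.31 11.66  0.34]
```

Emit:
apply_moves:
  targets:
    - [85,[0,-2.1,0],[-0.3,6,0.3]]
    - [85,[0,-2.1,0],[-0.3,11.7,0.3]]
    - [85,[10,-2.1,-20],[-0.3,11.7,0.3]]
    - [85,[20,-2.1,-40],[-0.3,11.7,0.3]]
    - [85,[25.5,-2.1,-54.5],[-0.3,11.7,0.3]]
    - [85,[25.5,-2.1,-54.5],[-0.3,11.7,0.3]]
    - [85,[25.5,-2.1,-54.5],[-0.3,11.7,0.3]]
    - [85,[25.5,-2.1,-54.5],[-0.3,11.7,0.3]]

```text
time_s: 18.5
eef_pos: [432.8, 295.1, 141.4]
ee_rot: [0.317, -0.005, 0.949, 0.002]
force: [-0.2, -0.3, 0.0]
grip_width: 0.997
grip_force: 0.0
```

```bash
python3 st.py;python3 tgt.py 481 295.1 77.5 37 0.7 1
python3 - <<'E'
from h import *
im,d,i,f=snap('scene'); cv2.imwrite('pics/s2.png',cv2.resize(im[60:230,250:470],None,fx=3,fy=3))
E
```

```text
18.5 [432.8 295.1 141.4] joints [ 0.52  0.24  2.01 -0.8   0.42 -0.4 ] F [-0.2 -0.3  0. ]
[[-0.799, -0.011, 0.601], [-0.009, 1.0, 0.007], [-0.601, 0.0, -0.799]]
shift [ 48.2   0.  -63.9] rot [-0.02 -0.08  0.07]
```

View pics/s2.png

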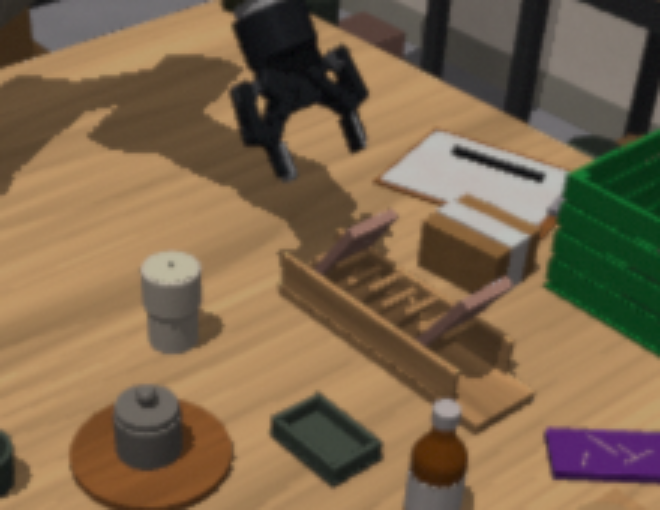

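The gripper at (300,110) lines up with slab 1 at (355,240), clear of the cup and jar. I'll advance along the tool axis and grip.

Emit:
apply_moves:
  targets:
    - [85,[15,0,-20],[0,0,0]]
    - [85,[28,0,-37],[0,0,0]]
    - [85,[38,0,-50],[0,0,0]]
    - [85,[45,0,-60],[0,0,0]]
    - [85,[48.2,0,-64],[0,0,0]]
    - [85,[48.2,0,-64],[0,0,0]]
    - [85,[48.2,0,-64],[0,0,0]]
    - [75,[48.2,0,-64],[0,0,0]]
    - [68,[48.2,0,-64],[0,0,0]]
    - [40,[48.2,0,-64],[0,0,0]]
    - [40,[48.2,0,-64],[0,0,0]]
    - [40,[48.2,0,-64],[0,0,0]]
    - [40,[48.2,0,-64],[0,0,0]]
  squeeze: 50

```text
time_s: 19.85
eef_pos: [480.7, 295.0, 76.8]
ee_rot: [0.316, -0.005, 0.949, 0.002]
force: [-5.3, 0.2, 6.8]
grip_width: 0.69
grip_force: 51.6
```

```bash
python3 st.py
```

```text
19.85 [480.7 295.   76.8] joints [ 0.46  0.43  1.97 -1.07  0.3  -0.15] F [-5.3  0.2  6.8]
[[-0.8, -0.011, 0.6], [-0.009, 1.0, 0.006], [-0.6, -0.0, -0.8]]
```

Emit:
apply_moves:
  targets:
    - [40,[5.4,0,8.4],[0,0,0]]
    - [40,[10.9,0,16.8],[0,0,0]]
    - [40,[16.3,0,25.2],[0,0,0]]
    - [40,[21.8,0,33.6],[0,0,0]]
    - [40,[27.2,0,42],[0,0,0]]
    - [40,[32.7,0,50.3],[0,0,0]]
    - [40,[38.1,0,58.7],[0,0,0]]
    - [40,[43.6,0,67.1],[0,0,0]]
    - [40,[43.6,0,90],[0,0,0]]
    - [40,[43.6,0,120],[0,0,0]]
    - [40,[43.6,0,120],[0,0,0]]

```text
time_s: 20.95
eef_pos: [525.5, 295.4, 199.9]
ee_rot: [0.318, -0.005, 0.948, 0.003]
force: [-0.1, -0.9, -1.9]
grip_width: 0.685
grip_force: 54.9
```

```bash
python3 st.py; python3 tgt.py 500 200 260 0 7.8 1;  python3 - <<'E'
from h import *
im,d,i,f=snap('scene'); cv2.imwrite('pics/s3.png',cv2.resize(im[60:230,250:470],None,fx=3,fy=3))
E
```

```text
20.95 [525.5 295.4 199.9] joints [ 0.42  0.29  1.76 -0.49  0.53 -0.81] F [-0.1 -0.9 -1.9]
[[-0.797, -0.011, 0.604], [-0.007, 1.0, 0.008], [-0.604, 0.002, -0.797]]
shift [-25.5 -95.4  60.1] rot [-2.85 37.05  6.97]
```

View pics/s3.png

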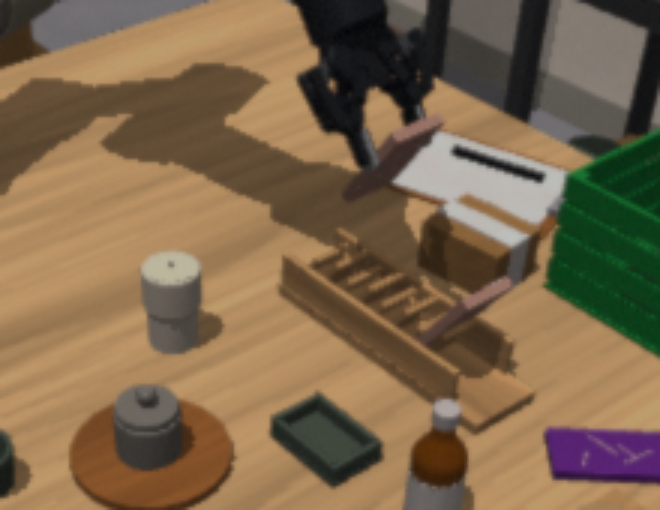

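Emit:
apply_moves:
  targets:
    - [40,[0,-20,25],[-0.5,6,1.1]]
    - [40,[2,-55,40],[-1,12,2.2]]
    - [40,[6,-95,40],[-1.4,18,3.4]]
    - [40,[10,-135,40],[-1.9,24,4.5]]
    - [40,[14,-175,40],[-2.3,30,5.6]]
    - [40,[18,-215,40],[-2.8,37,7]]
    - [40,[22,-255,40],[-2.8,37,7]]
    - [40,[26,-295,40],[-2.8,37,7]]
    - [40,[30,-335,40],[-2.8,37,7]]
    - [40,[34,-375,40],[-2.8,37,7]]
    - [40,[38,-415,40],[-2.8,37,7]]
    - [40,[42,-455,40],[-2.8,37,7]]
    - [40,[47,-495,40],[-2.8,37,7]]
    - [40,[52,-535,30],[-2.8,37,7]]
    - [40,[56,-565,10],[-2.8,37,7]]
    - [40,[57,-576.6,-20],[-2.8,37,7]]
    - [40,[57,-576.6,-50],[-2.8,37,7]]
    - [40,[57,-576.6,-80],[-2.8,37,7]]
    - [40,[57,-576.6,-90],[-2.8,37,7]]
    - [40,[57,-576.6,-90],[-2.8,37,7]]

```text
time_s: 23.0
eef_pos: [580.5, -281.3, 103.8]
ee_rot: [-0.004, -0.069, 0.998, 0.0]
force: [0.5, 0.2, -2.9]
grip_width: 0.687
grip_force: 54.8
```

```bash
python3 st.py; python3 tgt.py 582.6 -281.2 110 0 7.8 1;  python3 - <<'E'
from h import *
im,d,i,f=snap('wrist','w4.png'); P=pts(d,i,f); p=P[d>0]
q=p[(p[:,2]>85)&(p[:,2]<160)&(abs(p[:,0]-573)<75)&(abs(p[:,1]+282)<45)]
print(len(q))
E
```

```text
23.0 [ 580.5 -281.3  103.8] joints [-0.63  0.69  1.25 -0.01  1.21 -2.34] F [ 0.5  0.2 -2.9]
[[-0.991, -0.137, -0.008], [-0.137, 0.991, 0.0], [0.008, 0.001, -1.0]]
shift [2.1 0.1 6.2] rot [-0.01 -0.48 -0.06]
33402
```

View pics/w4.png

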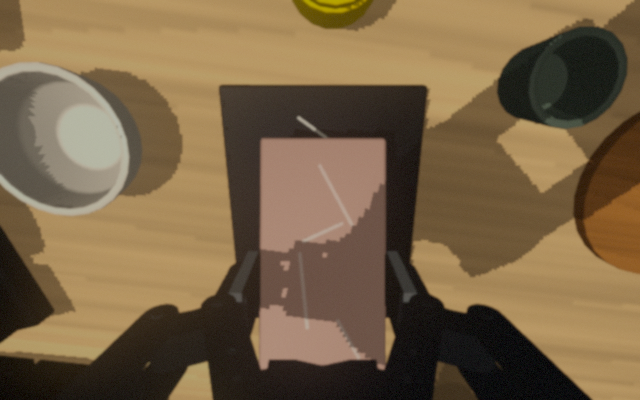

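The wrist view shows the slab held squarely over the block (slab 262–386 × 138–365, with the block behind it). I'll measure its tilt and where it sits.

```bash
cat > slab.py <<'E'
from h import *
def slab(zlo,zhi,cx=573,cy=-282.6,rx=80,ry=55,name='wrist'):
    im,d,i,f=snap(name); P=pts(d,i,f); hsv=cv2.cvtColor(im,cv2.COLOR_BGR2HSV).astype(int)
    m=(d>0)&(P[...,2]>zlo)&(P[...,2]<zhi)&(abs(P[...,0]-cx)<rx)&(abs(P[...,1]-cy)<ry)&(hsv[...,0]<14)&(hsv[...,1]>40)
    q=P[m]; c=q.mean(0); w,v=np.linalg.eigh(np.cov((q-c).T)); n=v[:,0]*np.sign(v[2,0])
    r=cv2.minAreaRect(q[:,:2].astype(np.float32))
    print(name,len(q),'c',c.round(1),'n',n.round(3),'z5/50/95',np.percentile(q[:,2],[3,50,97]).round(1),'rect',np.round(r[0],1),np.round(r[1],1),round(r[2],1))
    return im,m,q
E
python3 - <<'E'
from slab import *
im,m,q=slab(66,160); n=None
e=np.radians(7.8); ex=np.array([np.cos(e),np.sin(e)]); 
U=(q[:,:2]-[572.7,-282.6])@ex; V=(q[:,:2]-[572.7,-282.6])@[-ex[1],ex[0]]
print(np.percentile(U,[0.5,99.5]),np.percentile(V,[1,99]))
A=np.polyfit(U,q[:,2],1); print('slope deg',np.degrees(np.arctan(A[0])),A)
E
```

```text
wrist 29621 c [ 569.  -283.6  119.5] n [-0.35  -0.053  0.935] z5/50/95 [101.5 119.2 141.8] rect [ 570.  -282.4] [103.1 109.2] 7.4
[-53.48268529  45.28889956] [-31.86762584  34.40701837]
slope deg 19.998641454055875 [  0.36394338 120.90226471]
```

Emit:
apply_moves:
  targets:
    - [40,[0,0,-12],[0,-0.5,0]]
    - [40,[0,0,-22],[0,-0.5,0]]
    - [40,[0,0,-27],[0,-0.5,0]]
    - [40,[0,0,-30],[0,-0.5,0]]
    - [40,[0,0,-33],[0,-0.5,0]]
    - [40,[0,0,-36],[0,-0.5,0]]
    - [40,[0,0,-38],[0,-0.5,0]]
    - [40,[0,0,-40],[0,-0.5,0]]
    - [40,[0,0,-40],[0,-0.5,0]]
  squeeze: 25

```text
time_s: 24.0
eef_pos: [583.1, -282.5, 68.4]
ee_rot: [0.004, -0.069, 0.998, -0.003]
force: [4.1, 1.2, 5.9]
grip_width: 0.685
grip_force: 56.5
```

```bash
python3 st.py
python3 - <<'E'
from slab import *
im,m,q=slab(62,160)
E
```

```text
24.0 [ 583.1 -282.5   68.4] joints [-0.63  0.73  1.28  0.    1.12 -2.34] F [4.1 1.2 5.9]
[[-0.99, -0.137, 0.009], [-0.137, 0.99, -0.005], [-0.008, -0.006, -1.0]]
wrist 37953 c [ 569.  -285.7   95.4] n [-0.248  0.926  0.286] z5/50/95 [ 72.8  85.8 153. ] rect [ 562.4 -283.8] [133.1 112.5] 4.4
```

Emit:
apply_moves:
  targets:
    - [40,[0,0,-2],[0,0,0]]
    - [40,[0,0,-4],[0,0,0]]
    - [40,[0,0,-6],[0,0,0]]
    - [40,[0,0,-7],[0,0,0]]
    - [40,[0,0,-8],[0,0,0]]
    - [40,[0,0,-8],[0,0,0]]
  squeeze: 22

```text
time_s: 24.65
eef_pos: [583.1, -282.6, 60.4]
ee_rot: [0.004, -0.069, 0.998, -0.003]
force: [4.6, 0.5, 5.8]
grip_width: 0.692
grip_force: 57.0
```

```bash
python3 st.py
python3 - <<'E'
from slab import *
im,m,q=slab(62,105)
e=np.radians(7.8); ex=np.array([np.cos(e),np.sin(e)]); 
U=(q[:,:2]-[572.7,-282.6])@ex; V=(q[:,:2]-[572.7,-282.6])@[-ex[1],ex[0]]; k=(abs(V)<25)&(U<0)
A=np.polyfit(U[k],q[k,2],1); print('slope deg',np.degrees(np.arctan(A[0])),A,np.percentile(U[k],1))
E
```

```text
24.65 [ 583.1 -282.6   60.4] joints [-0.63  0.74  1.29  0.    1.1  -2.34] F [4.6 0.5 5.8]
[[-0.99, -0.137, 0.009], [-0.138, 0.99, -0.005], [-0.008, -0.006, -1.0]]
wrist 30506 c [ 565.6 -285.3   77.2] n [-0.098 -0.002  0.995] z5/50/95 [72.2 76.6 88.5] rect [ 570.1 -280.4] [152.1 106.9] 7.1
slope deg 5.148696656602115 [ 0.09010437 77.40696781] -56.93272962526665
```

Emit:
apply_moves:
  targets:
    - [40,[0,0,-2],[0,0,0]]
    - [40,[0,0,-3.5],[0,0,0]]
    - [40,[0,0,-4.5],[0,0,0]]
    - [40,[0,0,-5],[0,0,0]]
    - [40,[0,0,-5],[0,0,0]]

```text
time_s: 25.2
eef_pos: [583.1, -282.6, 55.6]
ee_rot: [0.004, -0.069, 0.998, -0.003]
force: [3.4, 0.6, 7.9]
grip_width: 0.688
grip_force: 58.3
```

```bash
cat > sl2.py <<'E'
from slab import *
im,m,q=slab(62,105)
e=np.radians(7.8); ex=np.array([np.cos(e),np.sin(e)]); 
U=(q[:,:2]-[572.7,-282.6])@ex; V=(q[:,:2]-[572.7,-282.6])@[-ex[1],ex[0]]; k=(abs(V)<25)&(U<0)
A=np.polyfit(U[k],q[k,2],1); print('slope deg',np.degrees(np.arctan(A[0])),A,np.percentile(U[k],1))
E
python3 st.py;python3 sl2.py
```

```text
25.2 [ 583.1 -282.6   55.6] joints [-0.63  0.74  1.29  0.    1.09 -2.34] F [3.4 0.6 7.9]
[[-0.99, -0.137, 0.009], [-0.138, 0.99, -0.005], [-0.008, -0.006, -1.0]]
wrist 30887 c [ 563.5 -285.7   73.9] n [-0.035  0.013  0.999] z5/50/95 [71.5 73.3 86.4] rect [ 569.2 -280.2] [148.8 111.4] 8.0
slope deg 1.733096822814167 [3.02574745e-02 7.37719847e+01] -57.52702155980774
```

Emit:
apply_moves:
  targets:
    - [40,[0,0,-1.2],[0,0,0]]
    - [64,[0,0,-1.2],[0,0,0]]
    - [68,[0,0,-1.2],[0,0,0]]
    - [80,[0,0,0],[0,0,0]]
    - [85,[0,0,0],[0,0,0]]
    - [85,[0,0,20],[0,0,0]]
    - [85,[0,0,60],[0,0,0]]
    - [85,[0,0,100],[0,0,0]]
    - [85,[0,0,140],[0,0,0]]
    - [85,[0,0,140],[0,0,0]]
    - [85,[0,0,140],[0,0,0]]

```text
time_s: 26.35
eef_pos: [581.5, -281.9, 193.4]
ee_rot: [0.002, -0.069, 0.998, -0.001]
force: [0.0, 0.3, -0.7]
grip_width: 0.995
grip_force: 0.0
```

```bash
cat > sl3.py <<'E'
import sys; from slab import *
zl,zh=map(float,sys.argv[1:3])
for nm in sys.argv[3:] or ['wrist']:
    im,m,q=slab(zl,zh,ry=70,name=nm)
    e=np.radians(7.8); ex=np.array([np.cos(e),np.sin(e)]); D=q[:,:2]-[572.7,-282.6]
    U=D@ex; V=D@[-ex[1],ex[0]]
    print(' U',np.percentile(U,[.5,99.5]).round(1),'V',np.percentile(V,[.5,99.5]).round(1))
cv2.imwrite('pics/last.png',im)
E
python3 st.py;python3 sl3.py 66 80 wrist top
```

```text
26.35 [ 581.5 -281.9  193.4] joints [-0.63  0.61  1.15  0.    1.38 -2.34] F [ 0.   0.3 -0.7]
[[-0.991, -0.137, 0.005], [-0.137, 0.991, -0.003], [-0.005, -0.003, -1.0]]
wrist 8191 c [ 566.3 -284.8   72.6] n [-0.    -0.001  1.   ] z5/50/95 [71.3 72.6 73.9] rect [ 570.  -284.3] [109.8  60.2] 7.8
 U [-57.4  51.2] V [-30.9  28.3]
top 80 c [ 597.8 -278.3   72.4] n [ 0.017 -0.006  1.   ] z5/50/95 [67.1 72.4 78.3] rect [ 595.5 -287.9] [90. 34.] 51.7
 U [-19.5  51.8] V [-30.1  32.6]
```

Slab 1 lies flat (z 72.6) at (570,-284.3), about 3 mm off centre. I'll regrip it vertically and nudge it to the middle.

Emit:
apply_moves:
  targets:
    - [85,[0,0,-45],[0,0,0]]
    - [85,[0,0,-90],[0,0,0]]
    - [85,[0,0,-120],[0,0,0]]
    - [85,[0,0,-137],[0,0,0]]
    - [85,[0,0,-137],[0,0,0]]
    - [55,[0,0,-137],[0,0,0]]
    - [40,[0,0,-137],[0,0,0]]
    - [40,[0,0,-137],[0,0,0]]
    - [40,[0,0,-137],[0,0,0]]
    - [40,[0.5,0.2,-136],[0,0,0]]
    - [40,[1.5,0.5,-136],[0,0,0]]
    - [40,[2.8,0.9,-136],[0,0,0]]
    - [40,[2.8,0.9,-136],[0,0,0]]
    - [40,[2.8,0.9,-136.5],[0,0,0]]
    - [64,[2.8,0.9,-136.5],[0,0,0]]
    - [75,[2.8,0.9,-136],[0,0,0]]
    - [85,[2.8,0.9,-136],[0,0,0]]
    - [85,[2.8,0.9,-110],[0,0,0]]
    - [85,[2.8,0.9,-60],[0,0,0]]
    - [85,[2.8,0.9,-10],[0,0,0]]
  squeeze: 25

```text
time_s: 28.45
eef_pos: [583.9, -280.6, 184.0]
ee_rot: [0.001, -0.069, 0.998, -0.0]
force: [0.5, -0.5, -0.0]
grip_width: 0.994
grip_force: 0.0
```

```bash
python3 st.py;python3 sl3.py 66 80 wrist
```

```text
28.45 [ 583.9 -280.6  184. ] joints [-0.63  0.62  1.16  0.    1.36 -2.34] F [ 0.5 -0.5 -0. ]
[[-0.991, -0.137, 0.003], [-0.137, 0.991, -0.001], [-0.003, -0.001, -1.0]]
wrist 8735 c [ 568.8 -283.2   72.6] n [-0.  0.  1.] z5/50/95 [71.3 72.6 73.9] rect [ 572.6 -282.7] [110.3  60.1] 8.1
 U [-54.8  54.1] V [-29.6  29.6]
```

```bash
python3 tgt.py 570 297 220 42 0.7 1
```

```text
shift [-16.4 579.3  25.8] rot [  3.73 -41.07  -6.64]
```

Emit:
apply_moves:
  targets:
    - [85,[0,20,40],[0,0,0]]
    - [85,[0,65,56],[0,0,0]]
    - [85,[-2,110,56],[0,0,0]]
    - [85,[-4,155,56],[0,0,0]]
    - [85,[-5,200,56],[0,0,0]]
    - [85,[-6,245,56],[0,0,0]]
    - [85,[-8,290,56],[0,0,0]]
    - [85,[-9,335,56],[0.6,-7,-1.1]]
    - [85,[-10,380,56],[1.3,-14,-2.2]]
    - [85,[-12,425,56],[1.9,-21,-3.4]]
    - [85,[-13,470,56],[2.5,-28,-4.5]]
    - [85,[-14,515,56],[3.2,-35,-5.6]]
    - [85,[-15,555,50],[3.7,-41.1,-6.6]]
    - [85,[-16.4,579.3,40],[3.7,-41.1,-6.6]]
    - [85,[-16.4,579.3,26],[3.7,-41.1,-6.6]]
    - [85,[-16.4,579.3,26],[3.7,-41.1,-6.6]]
    - [85,[-16.4,579.3,26],[3.7,-41.1,-6.6]]
    - [85,[-16.4,579.3,26],[3.7,-41.1,-6.6]]

```text
time_s: 30.3
eef_pos: [568.4, 297.8, 210.2]
ee_rot: [0.355, -0.007, 0.935, 0.006]
force: [-0.1, 0.6, 0.1]
grip_width: 0.996
grip_force: 0.0
```

```bash
python3 st.py;python3 tgt.py 577.8 297.3 137.4 42 0.7 1
```

```text
30.3 [568.4 297.8 210.2] joints [ 0.4   0.34  1.7  -0.56  0.47 -0.77] F [-0.1  0.6  0.1]
[[-0.748, -0.018, 0.663], [-0.009, 1.0, 0.017], [-0.663, 0.007, -0.748]]
shift [  9.4  -0.5 -72.8] rot [-0.38 -0.46 -0.31]
```

Emit:
apply_moves:
  targets:
    - [85,[3,-0.5,-25],[-0.4,-0.5,-0.3]]
    - [85,[6,-0.5,-50],[-0.4,-0.5,-0.3]]
    - [85,[9.4,-0.5,-73],[-0.4,-0.5,-0.3]]
    - [85,[9.4,-0.5,-73],[-0.4,-0.5,-0.3]]
    - [85,[9.4,-0.5,-73],[-0.4,-0.5,-0.3]]
    - [85,[9.4,-0.5,-73],[-0.4,-0.5,-0.3]]

```text
time_s: 30.9
eef_pos: [577.9, 297.9, 138.2]
ee_rot: [0.359, -0.006, 0.933, 0.002]
force: [0.3, 0.1, 0.4]
grip_width: 0.998
grip_force: 0.0
```

```bash
python3 st.py;python3 tgt.py 631.3 297.9 78 42 0.7 1
python3 - <<'E'
from h import *
im,d,i,f=snap('wrist'); P=pts(d,i,f); hsv=cv2.cvtColor(im,cv2.COLOR_BGR2HSV).astype(int)
p=P[d>0]; th=np.radians(57);a=np.radians(.7)
ex=np.array([np.cos(a),np.sin(a),0]); ey=np.array([-np.sin(a),np.cos(a),0]); u=ex*np.cos(th)+np.array([0,0,np.sin(th)]); n=-ex*np.sin(th)+np.array([0,0,np.cos(th)])
q=p-np.array([619.2,297.8,77]); U,N,Y=q@u,q@n,q@ey; k=(abs(N-6)<4)&(U>-10)&(U<60)&(abs(Y)<45)
if k.sum(): print(k.sum(),'N',np.median(N[k]),'Y',np.percentile(Y[k],[1,99]),'U',np.percentile(U[k],99))
E
```

```text
30.9 [577.9 297.9 138.2] joints [ 0.4   0.46  1.75 -0.84  0.34 -0.47] F [0.3 0.1 0.4]
[[-0.742, -0.013, 0.671], [-0.01, 1.0, 0.009], [-0.671, 0.0, -0.742]]
shift [ 53.4  -0.  -60.2] rot [-0.01  0.12 -0.04]
7261 N 5.936129157836795 Y [-29.05889106  29.3327109 ] U 53.58757420603221
```

Emit:
apply_moves:
  targets:
    - [85,[16,0,-18],[0,0,0]]
    - [85,[30,0,-34],[0,0,0]]
    - [85,[42,0,-47],[0,0,0]]
    - [85,[50,0,-56],[0,0,0]]
    - [85,[53.4,0,-60.2],[0,0,0]]
    - [85,[53.4,0,-60.2],[0,0,0]]
    - [85,[53.4,0,-60.2],[0,0,0]]
    - [75,[53.4,0,-60.2],[0,0,0]]
    - [68,[53.4,0,-60.2],[0,0,0]]
    - [40,[53.4,0,-60.2],[0,0,0]]
    - [40,[53.4,0,-60.2],[0,0,0]]
    - [40,[53.4,0,-60.2],[0,0,0]]
    - [40,[53.4,0,-60.2],[0,0,0]]
  squeeze: 50

```text
time_s: 32.25
eef_pos: [630.5, 298.1, 76.6]
ee_rot: [0.358, -0.006, 0.934, 0.002]
force: [-5.3, -1.0, 5.9]
grip_width: 0.69
grip_force: 51.7
```

```bash
python3 st.py
```

```text
32.25 [630.5 298.1  76.6] joints [ 0.36  0.63  1.65 -0.98  0.28 -0.34] F [-5.3 -1.   5.9]
[[-0.743, -0.013, 0.669], [-0.01, 1.0, 0.008], [-0.669, -0.001, -0.743]]
```

Emit:
apply_moves:
  targets:
    - [40,[5.4,0,8.4],[0,0,0]]
    - [40,[10.9,0,16.8],[0,0,0]]
    - [40,[16.3,0,25.2],[0,0,0]]
    - [40,[21.8,0,33.6],[0,0,0]]
    - [40,[27.2,0,42],[0,0,0]]
    - [40,[32.7,0,50.3],[0,0,0]]
    - [40,[38.1,0,58.7],[0,0,0]]
    - [40,[43.6,0,67.1],[0,0,0]]
    - [40,[43.6,0,90],[0,0,0]]
    - [40,[43.6,0,125],[0,0,0]]
    - [40,[43.6,0,125],[0,0,0]]

```text
time_s: 33.35
eef_pos: [675.6, 298.5, 206.6]
ee_rot: [0.362, -0.006, 0.932, 0.003]
force: [1.8, -0.0, -1.5]
grip_width: 0.689
grip_force: 54.5
```

```bash
python3 st.py; python3 tgt.py 582.6 -281.2 130 0 7.8 1
```

```text
33.35 [675.6 298.5 206.6] joints [ 0.33  0.52  1.44 -0.44  0.51 -0.94] F [ 1.8 -0.  -1.5]
[[-0.738, -0.014, 0.674], [-0.009, 1.0, 0.011], [-0.674, 0.002, -0.738]]
shift [ -93.  -579.7  -76.6] rot [-3.27 42.3   6.72]
```

Emit:
apply_moves:
  targets:
    - [40,[-10,-15,25],[-0.5,6,1]]
    - [40,[-20,-45,40],[-1,13,2.1]]
    - [40,[-30,-85,40],[-1.5,20,3.2]]
    - [40,[-40,-125,40],[-2,27,4.3]]
    - [40,[-50,-165,40],[-2.6,34,5.4]]
    - [40,[-60,-205,40],[-3.3,42.3,6.7]]
    - [40,[-70,-245,40],[-3.3,42.3,6.7]]
    - [40,[-80,-285,40],[-3.3,42.3,6.7]]
    - [40,[-85,-325,40],[-3.3,42.3,6.7]]
    - [40,[-88,-365,40],[-3.3,42.3,6.7]]
    - [40,[-90,-405,40],[-3.3,42.3,6.7]]
    - [40,[-92,-445,40],[-3.3,42.3,6.7]]
    - [40,[-93,-485,40],[-3.3,42.3,6.7]]
    - [40,[-93,-525,30],[-3.3,42.3,6.7]]
    - [40,[-93,-560,10],[-3.3,42.3,6.7]]
    - [40,[-93,-579.7,-20],[-3.3,42.3,6.7]]
    - [40,[-93,-579.7,-50],[-3.3,42.3,6.7]]
    - [40,[-93,-579.7,-70],[-3.3,42.3,6.7]]
    - [40,[-93,-579.7,-77],[-3.3,42.3,6.7]]
    - [40,[-93,-579.7,-77],[-3.3,42.3,6.7]]

```text
time_s: 35.35
eef_pos: [580.8, -281.5, 122.9]
ee_rot: [-0.005, -0.069, 0.998, -0.001]
force: [0.9, 0.3, -1.7]
grip_width: 0.685
grip_force: 54.5
```

```bash
python3 st.py; python3 tgt.py 582.6 -281.2 110 0 7.8 1;  python3 - <<'E'
from slab import *
im,m,q=slab(80,180)
e=np.radians(7.8); ex=np.array([np.cos(e),np.sin(e)]); D=q[:,:2]-[572.7,-282.6]
U=D@ex; V=D@[-ex[1],ex[0]]; k=(abs(V)<25)&(U<30)
A=np.polyfit(U[k],q[k,2],1); print('slope deg',np.degrees(np.arctan(A[0])),A,np.percentile(U[k],.5),np.percentile(V[U<-20],[1,99]))
E
```

```text
35.35 [ 580.8 -281.5  122.9] joints [-0.63  0.67  1.23 -0.01  1.24 -2.33] F [ 0.9  0.3 -1.7]
[[-0.991, -0.137, -0.009], [-0.137, 0.991, -0.003], [0.009, -0.002, -1.0]]
shift [  1.8   0.3 -12.9] rot [ 0.16 -0.52 -0.07]
wrist 29573 c [ 568.4 -283.4  137.6] n [-0.27  -0.038  0.962] z5/50/95 [123.7 136.7 164.2] rect [ 570.7 -282.1] [105.6 109.9] 7.4
slope deg 14.536068564661402 [  0.25928931 137.19114267] -54.3536783842942 [-29.20714121  29.13252617]
```

Emit:
apply_moves:
  targets:
    - [40,[-2,-0.3,-15],[0.2,-0.5,0]]
    - [40,[-3.6,-0.5,-28],[0.2,-0.5,0]]
    - [40,[-3.6,-0.5,-36],[0.2,-0.5,0]]
    - [40,[-3.6,-0.5,-40],[0.2,-0.5,0]]
    - [40,[-3.6,-0.5,-42],[0.2,-0.5,0]]
    - [40,[-3,-0.5,-44],[0.2,-0.5,0]]
    - [40,[-2.6,-0.4,-46],[0.2,-0.5,0]]
    - [40,[-2.2,-0.3,-48],[0.2,-0.5,0]]
    - [40,[-1.8,-0.2,-50],[0.2,-0.5,0]]
    - [40,[-1.5,-0.2,-51],[0.2,-0.5,0]]
    - [40,[-1.5,-0.2,-51],[0.2,-0.5,0]]
  squeeze: 22

```text
time_s: 36.5
eef_pos: [580.6, -282.6, 74.8]
ee_rot: [0.002, -0.069, 0.998, -0.001]
force: [0.6, -0.4, 5.6]
grip_width: 0.683
grip_force: 56.3
```

```bash
python3 st.py;  cat > sl4.py <<'E'
from slab import *
im,m,q=slab(79,125)
e=np.radians(7.8); ex=np.array([np.cos(e),np.sin(e)]); D=q[:,:2]-[572.7,-282.6]
U=D@ex; V=D@[-ex[1],ex[0]]; k=(abs(V)<25)&(U<0)
A=np.polyfit(U[k],q[k,2],1); print('slope deg',np.degrees(np.arctan(A[0])),A,np.percentile(U[k],.5),np.percentile(V[U<-20],[1,99]))
cv2.imwrite('pics/w5.png',im)
E
python3 sl4.py
```

```text
36.5 [ 580.6 -282.6   74.8] joints [-0.63  0.72  1.28  0.    1.14 -2.34] F [ 0.6 -0.4  5.6]
[[-0.991, -0.137, 0.004], [-0.137, 0.991, -0.003], [-0.004, -0.003, -1.0]]
wrist 29970 c [ 565.9 -285.    90.9] n [-0.124 -0.009  0.992] z5/50/95 [ 84.4  90.1 106.1] rect [ 570. -283.] [109.8  98.8] 7.5
slope deg 6.46435597587873 [ 0.11330547 90.84082771] -57.39461239797242 [-30.258156    27.94786742]
```

Emit:
apply_moves:
  targets:
    - [40,[0.8,0.4,-2],[0,0,0]]
    - [40,[1.6,0.8,-4],[0,0,0]]
    - [40,[2.3,1.2,-5.5],[0,0,0]]
    - [40,[2.8,1.5,-6.5],[0,0,0]]
    - [40,[2.8,1.5,-7],[0,0,0]]
    - [40,[2.8,1.5,-7],[0,0,0]]

```text
time_s: 37.15
eef_pos: [583.3, -281.5, 67.7]
ee_rot: [0.002, -0.069, 0.998, -0.002]
force: [-0.2, -1.2, 5.5]
grip_width: 0.689
grip_force: 56.6
```

```bash
python3 st.py; python3 sl4.py
```

```text
37.15 [ 583.3 -281.5   67.7] joints [-0.63  0.73  1.28 -0.    1.12 -2.34] F [-0.2 -1.2  5.5]
[[-0.991, -0.137, 0.004], [-0.137, 0.991, -0.003], [-0.003, -0.004, -1.0]]
wrist 30659 c [ 565.2 -284.4   86.3] n [-0.024  0.004  1.   ] z5/50/95 [ 83.6  84.9 109. ] rect [ 571.5 -282.2] [110.7 110.6] 8.1
slope deg 0.4730760118232345 [8.25692165e-03 8.49687873e+01] -56.371331010901585 [-29.89004605  28.22841435]
```

Emit:
apply_moves:
  targets:
    - [40,[0,0,-0.6],[0,0,0]]
    - [64,[0,0,-0.6],[0,0,0]]
    - [68,[0,0,-0.6],[0,0,0]]
    - [80,[0,0,0],[0,0,0]]
    - [85,[0,0,0],[0,0,0]]
    - [85,[0,0,0],[0,0,0]]
    - [85,[0,0,30],[0,0,0]]
    - [85,[0,0,70],[0,0,0]]
    - [85,[0,0,110],[0,0,0]]
    - [85,[0,0,130],[0,0,0]]
    - [85,[0,0,130],[0,0,0]]
    - [85,[0,0,130],[0,0,0]]

```text
time_s: 38.4
eef_pos: [582.3, -280.4, 195.1]
ee_rot: [0.0, -0.069, 0.998, 0.0]
force: [-1.0, -0.3, -0.8]
grip_width: 0.997
grip_force: 0.0
```

```bash
python3 st.py;python3 sl3.py 79 90 wrist; python3 sl3.py 66 78 wrist scene;  python3 - <<'E'
from slab import *
im,m,q=slab(79,90,name='scene')
im,d,i,f=snap('wrist','w6.png')
E
```

```text
38.4 [ 582.3 -280.4  195.1] joints [-0.63  0.61  1.14  0.    1.39 -2.34] F [-1.  -0.3 -0.8]
[[-0.991, -0.137, 0.001], [-0.137, 0.991, 0.0], [-0.001, 0.0, -1.0]]
wrist 8762 c [ 567.1 -283.7   84.6] n [-0. -0.  1.] z5/50/95 [83.3 84.6 85.9] rect [ 571.2 -283.1] [110.1  60.1] 8.1
 U [-56.5  52. ] V [-29.9  29.3]
wrist 29 c [ 518.7 -304.3   77. ] n [0.989 0.137 0.058] z5/50/95 [75.7 77.2 77.9] rect [ 516.8 -290.3] [ 0.1 56.8] 7.9
 U [-56.6 -56.4] V [-28.3  25. ]
scene 167 c [ 607.  -290.3   72. ] n [ 0.007 -0.003  1.   ] z5/50/95 [66.3 72.1 77.6] rect [ 585.7 -305.2] [124.4  52.7] 36.3
 U [-56.4  55.2] V [-31.6  28. ]
scene 1005 c [ 574.4 -285.2   84.9] n [ 0.007 -0.009  1.   ] z5/50/95 [81.3 85.  87.4] rect [ 570.3 -284.6] [112.4  61.2] 8.5
```

View pics/w6.png

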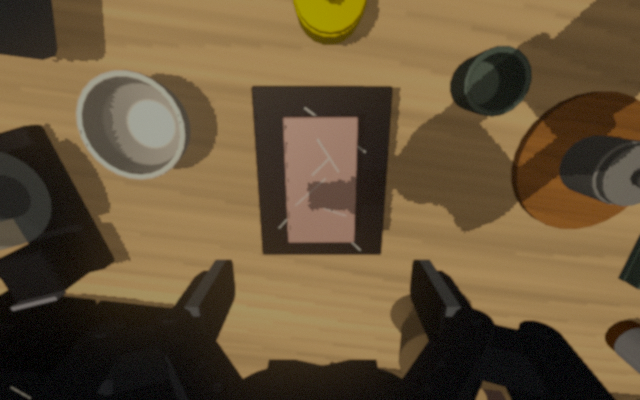

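The pile is flat, with its top at z 84.6. The top slab sits about 1.6 mm short in x against the lower one, so I'll regrip and shift it flush.

Emit:
apply_moves:
  targets:
    - [85,[0.1,-0.9,-45],[0,0,0]]
    - [85,[0.1,-0.9,-90],[0,0,0]]
    - [85,[0.1,-0.9,-115],[0,0,0]]
    - [85,[0.1,-0.9,-129],[0,0,0]]
    - [85,[0.1,-0.9,-129],[0,0,0]]
    - [85,[0.1,-0.9,-129],[0,0,0]]
    - [55,[0.1,-0.9,-129],[0,0,0]]
    - [40,[0.1,-0.9,-129],[0,0,0]]
    - [40,[0.1,-0.9,-129],[0,0,0]]
    - [40,[0.1,-0.9,-129],[0,0,0]]
    - [40,[0.5,-0.8,-127.5],[0,0,0]]
    - [40,[1.2,-0.7,-127.5],[0,0,0]]
    - [40,[1.7,-0.7,-127.5],[0,0,0]]
    - [40,[1.7,-0.7,-128.5],[0,0,0]]
    - [40,[1.7,-0.7,-129],[0,0,0]]
    - [64,[1.7,-0.7,-129],[0,0,0]]
    - [75,[1.7,-0.7,-128.5],[0,0,0]]
    - [85,[1.7,-0.7,-128.5],[0,0,0]]
    - [85,[1.7,-0.7,-110],[0,0,0]]
    - [85,[1.7,-0.7,-70],[0,0,0]]
  squeeze: 25

```text
time_s: 40.65
eef_pos: [582.9, -280.3, 123.2]
ee_rot: [-0.002, -0.069, 0.998, 0.002]
force: [0.3, -0.1, 0.2]
grip_width: 0.993
grip_force: 0.0
```

Emit:
apply_moves:
  targets:
    - [85,[0,0,40],[0,0,0]]
    - [85,[0,0,70],[0,0,0]]
    - [85,[0,0,70],[0,0,0]]
    - [85,[0,0,70],[0,0,0]]

```text
time_s: 41.05
eef_pos: [584.2, -281.2, 195.6]
ee_rot: [0.001, -0.069, 0.998, -0.0]
force: [-0.1, -0.4, -1.5]
grip_width: 0.997
grip_force: 0.0
```

```bash
python3 st.py;python3 sl3.py 79 90 wrist; python3 sl3.py 66 78 wrist scene
python3 - <<'E'
from h import *
for nm in ['top','scene']:
    im,d,i,f=snap(nm); P=pts(d,i,f); p=P[d>0]
    for n,x,y,z0,z1 in [('cup',400,120,80,100),('jar',531,-2,50,100)]:
        q=p[(np.hypot(p[:,0]-x,p[:,1]-y)<50)&(p[:,2]>z0)&(p[:,2]<z1)]; print(nm,n,len(q),cv2.minEnclosingCircle(q[:,:2].astype(np.float32)),np.percentile(q[:,2],97))
E
```

```text
41.05 [ 584.2 -281.2  195.6] joints [-0.63  0.61  1.13  0.    1.39 -2.34] F [-0.1 -0.4 -1.5]
[[-0.991, -0.137, 0.002], [-0.137, 0.991, -0.0], [-0.002, -0.001, -1.0]]
wrist 8745 c [ 568.1 -283.5   84.6] n [ 0.    -0.001  1.   ] z5/50/95 [83.3 84.6 85.9] rect [ 572.5 -282.9] [110.3  60. ] 7.9
 U [-55.4  53. ] V [-29.8  29.3]
wrist 67 c [ 517.9 -290.3   73.5] n [0.989 0.137 0.056] z5/50/95 [69.  74.4 76.1] rect [ 517.9 -290.8] [ 0.3 56.4] 8.3
 U [-55.5 -55. ] V [-28.5  27.3]
scene 147 c [ 605.8 -291.4   71.9] n [ 0.012 -0.005  1.   ] z5/50/95 [66.8 71.7 77.3] rect [ 586.9 -304.8] [123.9  51.6] 36.1
 U [-53.5  55.1] V [-31.8  27.3]
top cup 315 ((400.210205078125, 119.42919921875), 29.778106689453125) 95.61647154466657
top jar 311 ((530.6156616210938, -2.181804895401001), 30.769071578979492) 84.16640912304442
scene cup 231 ((401.1063232421875, 117.3729248046875), 31.83521842956543) 94.20548658671316
scene jar 351 ((531.0247802734375, -4.410630702972412), 30.986465454101562) 84.04125213028652
```

Emit:
apply_moves:
  targets:
    - [85,[-18,40,15],[0,0,0]]
    - [85,[-37,80,15],[0,0,0]]
    - [85,[-55,120,15],[0,0,0]]
    - [85,[-74,160,15],[0,0,0]]
    - [85,[-92,200,15],[0,0,0]]
    - [85,[-110,240,15],[0,0,0]]
    - [85,[-129,280,15],[0,0,0]]
    - [85,[-147,320,15],[0,0,0]]
    - [85,[-165,360,15],[0,0,0]]
    - [85,[-184,400.5,15],[0,0,0]]
    - [85,[-184,400.5,15],[0,0,0]]
    - [85,[-184,400.5,15],[0,0,0]]
    - [85,[-184,400.5,15],[0,0,0]]

```text
time_s: 42.6
eef_pos: [400.6, 118.6, 210.8]
ee_rot: [0.001, -0.068, 0.998, -0.0]
force: [-0.9, -0.8, 0.1]
grip_width: 0.993
grip_force: 0.0
```

```bash
python3 st.py
python3 - <<'E'
from h import *
im,d,i,f=snap('wrist'); P=pts(d,i,f); p=P[d>0]
q=p[(p[:,2]>84)&(p[:,2]<97)&(np.hypot(p[:,0]-400,p[:,1]-119)<50)]; print(len(q),cv2.minEnclosingCircle(q[:,:2].astype(np.float32)),np.median(q[:,2]))
E
python3 tgt.py 400.4 119.3 50 0 7.8 1
```

```text
42.6 [400.6 118.6 210.8] joints [ 0.01  0.09  1.83 -0.    1.22 -1.7 ] F [-0.9 -0.8  0.1]
[[-0.991, -0.136, 0.001], [-0.136, 0.991, -0.001], [-0.001, -0.001, -1.0]]
3336 ((399.2857666015625, 119.86711883544922), 29.6773624420166) 91.01082320318656
shift [  -0.3    0.9 -160.8] rot [0.03 0.08 0.01]
```

Emit:
apply_moves:
  targets:
    - [85,[-1,1,-40],[0,0,0]]
    - [85,[-1,1,-80],[0,0,0]]
    - [85,[-1,1,-120],[0,0,0]]
    - [85,[-1,1,-148],[0,0,0]]
    - [85,[-1,1,-160],[0,0,0]]
    - [85,[-1,1,-160],[0,0,0]]
    - [60,[-1,1,-160],[0,0,0]]
    - [40,[-1,1,-160],[0,0,0]]
    - [40,[-1,1,-160],[0,0,0]]
    - [40,[-1,1,-160],[0,0,0]]
    - [40,[-1,1,-160],[0,0,0]]
    - [40,[-1,1,-160],[0,0,0]]
    - [40,[-1,1,-150],[0,0,0]]
    - [40,[-1,1,-120],[0,0,0]]
    - [40,[-1,1,-80],[0,0,0]]
    - [40,[-1,1,-40],[0,0,0]]
    - [40,[-1,1,-10],[0,0,0]]
    - [40,[-1,1,-10],[0,0,0]]
    - [40,[-1,1,-10],[0,0,0]]
  squeeze: 50

```text
time_s: 44.55
eef_pos: [398.7, 120.3, 200.8]
ee_rot: [0.001, -0.069, 0.998, -0.0]
force: [-0.4, 0.2, -4.4]
grip_width: 0.686
grip_force: 55.9
```

```bash
python3 st.py; python3 tgt.py 572.5 -282.8 135 0 7.8 1
```

```text
44.55 [398.7 120.3 200.8] joints [ 0.01  0.1   1.85 -0.    1.19 -1.7 ] F [-0.4  0.2 -4.4]
[[-0.991, -0.137, 0.002], [-0.137, 0.991, -0.0], [-0.001, -0.001, -1.0]]
shift [ 173.8 -403.1  -65.8] rot [ 0.02  0.09 -0.07]
```

Emit:
apply_moves:
  targets:
    - [40,[10,-20,0],[0,0,0]]
    - [40,[25,-55,0],[0,0,0]]
    - [40,[42,-95,0],[0,0,0]]
    - [40,[59,-135,0],[0,0,0]]
    - [40,[76,-175,0],[0,0,0]]
    - [40,[93,-215,0],[0,0,0]]
    - [40,[110,-255,0],[0,0,0]]
    - [40,[127,-295,0],[0,0,0]]
    - [40,[144,-335,0],[0,0,0]]
    - [40,[161,-375,0],[0,0,0]]
    - [40,[170,-396,0],[0,0,0]]
    - [40,[173.3,-403.1,-10],[0,0,0]]
    - [40,[173.3,-403.1,-35],[0,0,0]]
    - [40,[173.3,-403.1,-50],[0,0,0]]
    - [40,[173.3,-403.1,-50],[0,0,0]]
    - [40,[173.3,-403.1,-50],[0,0,0]]
    - [40,[173.3,-403.1,-50],[0,0,0]]

```text
time_s: 46.25
eef_pos: [572.8, -282.6, 151.7]
ee_rot: [0.001, -0.069, 0.998, -0.001]
force: [0.5, 0.5, -3.5]
grip_width: 0.686
grip_force: 56.1
```

```bash
python3 st.py; python3 tgt.py 572.5 -282.8 135 0 7.8 1
python3 - <<'E'
from h import *
for nm in ['scene','wrist']:
    im,d,i,f=snap(nm); P=pts(d,i,f); p=P[d>0]
    q=p[(p[:,2]>168)&(p[:,2]<195)&(np.hypot(p[:,0]-572,p[:,1]+283)<34)]; print(nm,len(q),cv2.minEnclosingCircle(q[:,:2].astype(np.float32)) if len(q)>3 else '',np.percentile(q[:,2],[5,50,95]))
E
```

```text
46.25 [ 572.8 -282.6  151.7] joints [-0.64  0.63  1.23  0.    1.28 -2.35] F [ 0.5  0.5 -3.5]
[[-0.991, -0.137, 0.002], [-0.137, 0.991, -0.001], [-0.002, -0.001, -1.0]]
shift [ -0.3  -0.2 -16.7] rot [ 0.06  0.14 -0.09]
scene 616 ((573.8238525390625, -282.7160949707031), 33.340763092041016) [170.66364313 190.2029218  193.0206745 ]
wrist 17609 ((569.4988403320312, -283.3211364746094), 33.49968338012695) [175.34242967 190.49957534 191.79949652]
```

Emit:
apply_moves:
  targets:
    - [40,[-0.3,0,-6],[0,0,0]]
    - [40,[-0.3,0,-11],[0,0,0]]
    - [40,[-0.3,0,-14],[0,0,0]]
    - [40,[-0.3,0,-15.5],[0,0,0]]
    - [40,[-0.3,0,-16.3],[0,0,0]]
    - [40,[-0.3,0,-16.3],[0,0,0]]
    - [40,[-0.3,0,-16.3],[0,0,0]]

```text
time_s: 47.05
eef_pos: [572.2, -282.7, 136.2]
ee_rot: [0.001, -0.069, 0.998, -0.0]
force: [-5.2, 3.2, 7.5]
grip_width: 0.682
grip_force: 57.3
```

Contact made (7.5 N upward). I'll release and rise.

Emit:
apply_moves:
  targets:
    - [62,[0,0,0],[0,0,0]]
    - [66,[0,0,0],[0,0,0]]
    - [75,[0,0,0],[0,0,0]]
    - [85,[0,0,0],[0,0,0]]
    - [85,[0,0,0],[0,0,0]]
    - [85,[0,0,25],[0,0,0]]
    - [85,[0,0,60],[0,0,0]]
    - [85,[0,0,100],[0,0,0]]
    - [85,[0,0,130],[0,0,0]]
    - [85,[-30,40,130],[0,0,0]]
    - [85,[-60,80,130],[0,0,0]]
    - [85,[-90,120,130],[0,0,0]]
    - [85,[-120,160,130],[0,0,0]]
    - [85,[-120,160,130],[0,0,0]]
    - [85,[-120,160,130],[0,0,0]]

```text
time_s: 48.55
eef_pos: [452.2, -122.5, 265.3]
ee_rot: [0.001, -0.069, 0.998, -0.001]
force: [0.1, -0.1, 0.0]
grip_width: 1.001
grip_force: 0.0
```

```bash
python3 st.py
python3 - <<'E'
from h import *
for nm in ['top','scene','wrist']:
    im,d,i,f=snap(nm,'f_%s.png'%nm); P=pts(d,i,f); p=P[d>0]
    for n,x,y,z0,z1,r in [('cup',572.5,-283,165,185,45),('jar',531,-2,50,75,60),('knob',531,-2,76,95,60),('yellow',455,-300,40,90,60)]:
        q=p[(np.hypot(p[:,0]-x,p[:,1]-y)<r)&(p[:,2]>z0)&(p[:,2]<z1)]
        if len(q)>8: print(nm,n,len(q),np.round(cv2.minEnclosingCircle(q[:,:2].astype(np.float32))[0],1),np.percentile(q[:,2],[3,97]).round(1))
    q=p[(np.hypot(p[:,0]-533,p[:,1])<85)&(p[:,2]>8)&(p[:,2]<16)]; 
    if len(q)>50: print(nm,'board',cv2.minEnclosingCircle(q[:,:2].astype(np.float32)))
    if nm=='scene': cv2.imwrite('pics/fin.png',cv2.resize(im[120:330,100:460],None,fx=2,fy=2))
E
```

```text
48.55 [ 452.2 -122.5  265.3] joints [-0.52  0.16  1.6   0.    1.38 -2.22] F [ 0.1 -0.1  0. ]
[[-0.99, -0.138, 0.003], [-0.138, 0.99, -0.001], [-0.003, -0.002, -1.0]]
top cup 352 [ 572.2 -282.4] [168.4 179.5]
top jar 282 [530.3  -2.4] [54.6 71.8]
top knob 30 [531.2  -2.9] [77.4 88.3]
top yellow 306 [ 455.1 -300.1] [48.6 72.6]
top board ((529.3888549804688, -4.541560649871826), 78.5902328491211)
scene cup 514 [ 571.3 -283.2] [166.2 177.6]
scene jar 318 [530.   -5.1] [51.1 69.5]
scene knob 31 [530.8  -4.8] [77.  86.6]
scene yellow 372 [ 454.1 -303.5] [41.8 72.6]
scene board ((529.812744140625, -3.5567431449890137), 77.4261474609375)
wrist cup 2990 [ 571.5 -282.3] [166.9 176. ]
wrist jar 1636 [529.1  -2.3] [52.7 67.8]
wrist knob 194 [529.8  -1.9] [77.7 85.5]
wrist yellow 3712 [ 455. -300.] [42.7 71.7]
wrist board ((531.2479248046875, -0.9451082348823547), 75.18843078613281)
```

View pics/fin.png

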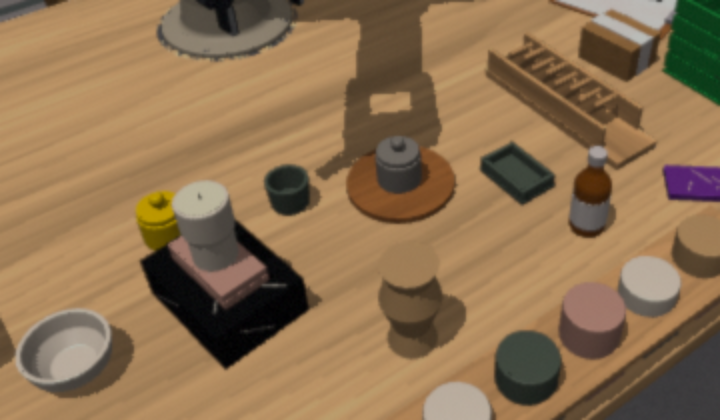

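The final view shows the cup upright on the two-slab pile on the block (about (205,235)), the jar centred on the board (about (398,165)), the rack empty and the other goods where they were. I'll hand in.

```bash
python3 -c "
from rig import ctrl
print(ctrl.finish_job())"
```

```text
the job is handed in; nothing more can be done
None
```

I handed the job in at about 49 s of simulated time. The grey jar is on the round board within about 2 mm of its centre. Both pink slabs (only slots 1 and 4 held one) lie flat, square and flush in the middle of the black block. The cup stands upright within about 1 mm of the pile's centre, and the other goods are still in place; no verdict was returned.

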